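# Make up the fittings carrier and lock its handle onto the post

### The job

Make up the blue fittings carrier: first lower the yellow toothed divider fully home into the slots of the carrier's rib, then load all the small fittings that lie to the left of it into the tray, the brass ones (cap, ferrule, bush) on the blue mat and the grey metal ones (sleeve, spacer tube, nut) on the white mat; some may be missing. Last, push the handle tube down over the post, its hole on the red button's side, until it is fully down and the button has popped out through the hole; let go of everything and do not disturb the open grey tin, the small yellow tin and the pliers at the back.

Things in the scene. Friction and masses are not known exactly. Their poses are not given: they have to be found in the camera images.
- carrier: blue sheet-metal carrier, fixed: open tray 124 (its x) x 248 (its y) mm, walls 4 mm thick, 42 mm high. Origin: centre of the underside, on the work surface; y along the tray, z up. A rib along x at y = 0 parts it into two bays, each 116 (x) x 108 (y) mm, centred at y = +66 and -66 mm. Beyond the -y end, at x = 0, y = -148 mm, stands the post for the handle
- slots_mid (a point): mouth of the middle slot of the tray's black rib, on the rib's top, 20 mm above the work surface; axes as the carrier's. The rib, 24 mm wide, has five slots in a row along x, at x = -42, -21, 0, 21, 42 mm from here, each 14.5 (x) x 13.5 (y) mm and 14 mm deep
- post_seat (a point): foot of the steel post, on its axis, on the lug on which the handle tube comes to rest, 8 mm above the work surface; axes as the carrier's. The post is 24 x 24 mm, 68 mm high from here, its top 10 mm tapered to 15 x 15 mm. On its -x face (carrier's axes) a red spring button juts out
- button_nose (a point): nose of the red button: when out, 7 mm out from the post's -x face (x = -19 mm from post_seat) and 40 mm above post_seat. The button is 11 mm wide and 13 mm high (38 to 51 mm above post_seat), sloped on top so that a tube coming down presses it in, square below so that it locks
- snap (a joint): travel of the red button in m: 0 fully out, 0.007 flush with the post's face; a spring (1.5 N at rest, 5 N when flush) pushes it out. Pushing the handle over it takes about 5 to 10 N downwards
- mat_blue: blue mat, 112 x 104 x 2 mm, fixed in one of the two bays (which one varies), for the brass fittings. Origin: centre of its underside, 6 mm above the work surface; axes as the carrier's
- mat_white: white mat, same size, fixed in the other bay, for the grey fittings. Origin and axes likewise. Take note: a window sill overhangs the back of the work surface, from world x = 0.62 m on, its underside 0.48 m above the surface
- rack: grey plastic parking channel, fixed, 120 (x) x 36 (y) mm, in which the yellow divider stands; two rails along x, 26 mm high, 16 mm apart; channel floor 4 mm above the work surface
- divider_grip (a point): point on the yellow divider strip 56 mm above its tooth tips, on its middle line. The divider is a plate 108 mm long (its x), 10 mm thick (its y), 69 mm high in all, about 120 g, with five teeth below at x = -42, -21, 0, 21, 42 mm, each 10.5 (x) x 9.5 (y) mm, 12 mm long, with tapered tips. It is the same either way round
- divider_foot (a point): the tip of the divider's middle tooth; x along the strip, z up. When home it lies 12 mm below slots_mid
- handle_grip (a point): centre of the handle's black cross-grip, a rounded bar 84 (its x) x 24 (its y) x 28 (z) mm, 120 mm above the handle's lower end. The handle (134 mm high, about 220 g, standing upright on the work surface) is a square aluminium tube below this grip: outside 33 x 33 mm (a collar 35 x 35 mm at 92 to 96 mm up), inside 27 x 27 mm, open below, 92 mm deep
- handle_foot (a point): centre of the tube's open lower end; axes of the handle: z up, -x towards the side with the hole, x along the cross-grip. When home it lies at post_seat
- handle_hole (a point): centre of the hole in the tube's -x wall, 15 mm wide and 18 mm high, 44.5 mm above the lower end; the button pops through it when the tube is fully down with its axes turned as the carrier's
- brass_cap_mid (a point): centre of the brass end cap lying on its side: short cylinder 43 mm in diameter, 36 mm long between its flat ends; its axis lies along x (the flat ends face +-x) of its own frame. May be absent. Belongs on the blue mat
- brass_ferrule_mid (a point): centre of the brass ferrule: small round tube with a collar, 19 mm in diameter, 39 mm long, lying down; its axis lies along y of its own frame. May be absent. Belongs on the blue mat
- brass_ring_mid (a point): centre of the brass bush: thick ring 22 mm in diameter, 12 mm high, lying flat; its axis lies along z of its own frame. May be absent. Belongs on the blue mat
- zinc_sleeve_mid (a point): centre of the grey zinc sleeve: wide ring 47 mm in diameter, wall 8 mm, 19 mm high, lying flat; its axis lies along z of its own frame. May be absent. Belongs on the white mat
- chrome_tube_mid (a point): centre of the chrome spacer tube 12 mm in diameter, 52 mm long, lying down; its axis lies along y of its own frame. May be absent. Belongs on the white mat
- nut_big_mid (a point): centre of the grey hexagon nut, 24 mm across the flats (flats face +-x), 27 mm across the corners, 12 mm high, lying flat; its axis lies along z of its own frame. May be absent. Belongs on the white mat
- flux_tin: bystander: open grey tin, 74 mm in diameter, 75 mm high; origin: centre of its underside
- chalk_tin: bystander: small yellow tin, 50 mm in diameter, 29 mm high; origin: centre of its underside
- pliers: bystander: pliers with black handles lying flat, 164 mm long (its y), 53 mm wide, 12 mm high; origin: centre of its underside

How it is judged:
By the outcome, as a careful person would: the job done as asked, in the order asked, and still so for the second after the job is handed in, with the robot touching nothing.
Of brass_cap, brass_ferrule, brass_ring, zinc_sleeve, chrome_tube, nut_big only 4 to 6 are there at a start; the rules pass over those that are not, and their reading is None.
At some moment in a run one of brass_ring, zinc_sleeve, nut_big may be knocked a few centimetres aside while the robot is not near it.
It also fails if it takes over 210 s, if anything falls off the work surface, if the arm or the gripper's body presses on something with over 40 N, if the wrist force passes 120 N, or if a joint passes its speed limit or range.

### The arm

A 7-joint arm with a two-finger parallel gripper is mounted at the origin on a cart in front of the work surface, level with it; the furniture and walls round the work are solid. World frame = base frame: x ahead of the robot, y to its left, z up, the work surface at z = 0. Lengths are in mm, angles in rad, forces in N, time in s.
With the tool pointing down it reaches from about 400 to 875 mm from the base axis. Payload 4.4 kg.
Tool frame: the origin (TCP) lies where the fingers leave the gripper's body, on its centre line; the fingertips stand 73 mm ahead of it and the grasp point (between the pads) lies 54 mm ahead of it; z points along the fingers, y is the line along which they close (so a half turn about z gives the same grasp; the last joint's range is limited). The gripper opens to 85 mm and grips with 20 to 120 N. Pads are 22 mm wide; open, the fingers measure 114 mm over their backs; the gripper's body (76 mm by 85 mm) begins 54 mm behind the grasp point. The pads swing forward as they close: fully open they stand 13 mm farther back than shut.
Start: joints at [1.151, 0.628, 0.038, 1.517, -0.027, 0.996, -0.02], TCP at [225.227, -609.745, 303.913] pointing down, gripper open.
Joint ranges: [-3.06, 3.06], [-0.37, 2.12], [-1.25, 1.32], [0.18, 2.47], [-1.1, 4.24], [0.23, 1.98], [-2.94, 2.94]. Speed limits (rad/s): [2.57, 2.57, 3.14, 3.14, 3.14, 3.14, 3.14].

### API

Orientations are given as [roll, pitch, yaw] about the fixed x, y, z axes, in that order (R = Rz(yaw) Ry(pitch) Rx(roll)).
In Python, from cell import ctrl gives the robot as it stands.
- The arm moves only by the tool send_rows, never from a script. Its argument "rows" is a list that holds one entry, the list of rows, each a list of 6 numbers: the shift along the tool's x, y, z in cm, then the turn, a rotation vector about the tool's x, y, z in rad. In form: [[[tx, ty, tz, wx, wy, wz], ...]]. A call has 1 to 10 rows; each row is the pose to reach, as a shift and turn from the pose commanded when the call began, along the tool's axes at that moment; what a row does not reach only later rows make up. A row lasts 1/10 s, in which the tool goes at most 50 mm and 8.59 degrees, less where a joint would pass 70% of its speed; a pose out of reach is approached as far as the arm can. A call with a gripper value outside its range is refused whole. "grip" is the closure in counts, from 0 (fully open) to 255 (shut), set as the call begins (left out, the last holds). The fingers move at their own pace and stop on an object; the grip force is fixed at half the most. Time passes only in rows, so rows that repeat a pose let the fingers close. It gives the time, the measured TCP pose, the force, the opening and the grip force at its end, in the units of the state.
- ctrl.read_state(): the state, without advancing time (a new reading comes with each control period).
- ctrl.get_image(name): name is "scene" or "side" or "wrist"; returns a dict with "pixels" (400x640x3 uint8, red, green, blue), "fx", "fy", "cx", "cy" (pixels), "extrinsics" (4x4, takes a point from camera to world coordinates); the wrist camera has in their place "mount" (4x4, takes a point from camera to tool coordinates, whose origin is the TCP and whose axes are the flange's). Camera axes: x right, y up, looking along -z (the intrinsics and any distortion apply to the point x, -y, -z); pixel columns grow to the right and rows downward; lengths in mm; the calibration is good to about 2 mm. The wrist camera is an equidistant fisheye: a pixel r from the principal point sees the ray r / f radians off the axis. A picture is of the moment at which its call begins: read the wrist's pose just before it. There is no depth.
- ctrl.finish_job(): hands the job in; it is judged then, once.
The state is a dict: "clock": time; "qpos": joint angles; "qd": joint speeds; "tau": joint torques, N m; "eef_pos": TCP position; "tool_rot": TCP orientation; "force": force on the tool from outside, world axes, zero at the start; "torque": the same for the moment, N m; "width": finger opening in mm; "gripper_force": force on a finger pad.
Only numpy, scipy, OpenCV 4.12 (cv2) and the standard library are available. Lean on these libraries where they do the work, as an engineer would, in place of code of your own. Each camera call takes 0.05 s, during which the arm holds its last target. There are 200 camera calls.

## Working session

There is one attempt and no reset: what is moved stays moved. The work goes in short steps, Python scripts to look and compute and a tool call to move; the robot and the scene stay as the last step left them, time stands still between calls to the robot, and variables do not carry over. Pictures are saved under pics/ and viewed, at most 14 in all, crops included, and the job is handed in when it is done.

Besides the shell and the picture viewer there is one more tool, called after "Emit:" as name(argument=value, ...) on one line, values as JSON. send_rows: Moves the arm, as the interface text tells. Its arguments: {"type":"object","properties":{"rows":{"type":"array","items":{"type":"array","items":{"type":"array","items":{"type":"number"}}}},"grip":{"type":"number"}},"required":["rows"]}

```bash
ls; mkdir -p pics; python3 - <<'E'
from cell import ctrl
import cv2,numpy as np
s=ctrl.read_state();print({k:np.round(v,3).tolist() for k,v in s.items()})
for n in ["scene","side","wrist"]:
    im=ctrl.get_image(n);cv2.imwrite(f"pics/{n}0.png",cv2.cvtColor(im["pixels"],cv2.COLOR_RGB2BGR))
    print(n,{k:np.round(v,3).tolist() for k,v in im.items() if k!="pixels"})
E
```

```text
pics
{'clock': 0.0, 'qpos': [1.151, 0.629, 0.038, 1.518, -0.027, 0.996, -0.02], 'qd': [-0.001, -0.001, -0.002, 0.002, 0.001, -0.001, -0.0], 'tau': [0.0, -56.34, 1.227, -19.344, 0.011, 0.011, 0.0], 'eef_pos': [225.078, -609.276, 302.975], 'tool_rot': [-3.14, -0.0, 0.354], 'force': [-0.145, 0.738, 0.587], 'torque': [0.017, 0.015, 0.013], 'gripper_force': 0.0, 'width': 85.297}
scene {'fx': 469.55, 'fy': 469.55, 'cx': 321.588, 'cy': 199.475, 'extrinsics': [[-0.608, 0.473, -0.638, -283.885], [-0.794, -0.355, 0.493, 602.858], [0.007, 0.806, 0.591, 851.22], [0.0, 0.0, 0.0, 1.0]]}
side {'fx': 436.839, 'fy': 436.839, 'cx': 316.347, 'cy': 193.451, 'extrinsics': [[-0.999, 0.031, -0.026, 507.115], [-0.04, -0.623, 0.781, 1042.961], [0.008, 0.782, 0.623, 969.053], [0.0, 0.0, 0.0, 1.0]]}
wrist {'fx': 309.707, 'fy': 309.707, 'cx': 314.673, 'cy': 200.113, 'mount': [[-0.0, 0.96, 0.28, 72.799], [1.0, 0.0, -0.0, -0.04], [-0.0, 0.28, -0.96, -69.552], [0.0, 0.0, 0.0, 1.0]]}
```

View pics/scene0.png

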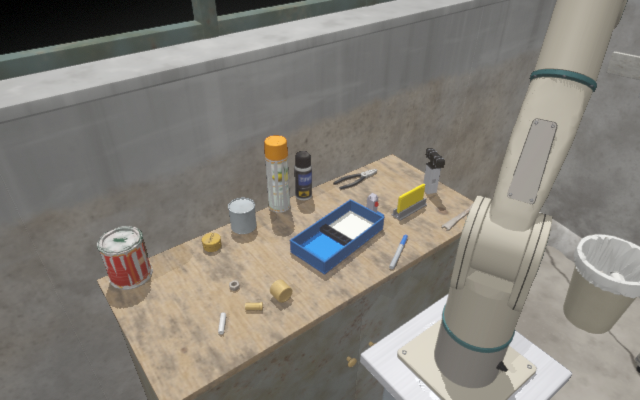

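View pics/side0.png

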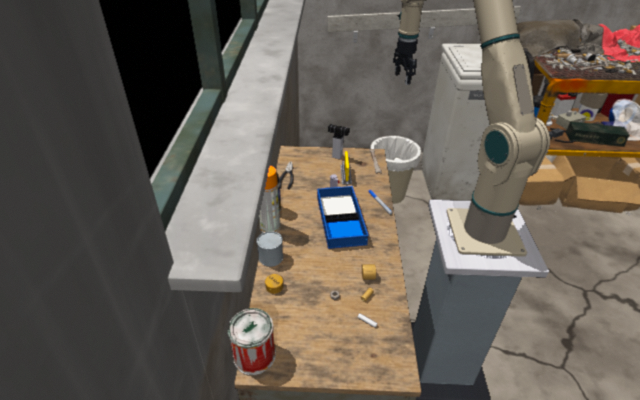

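```bash
cat > h.py <<'E'
import numpy as np,cv2
from cell import ctrl
from scipy.spatial.transform import Rotation as Ro
def Rt(rpy): return Ro.from_euler('xyz',rpy).as_matrix()
def shot(name,save=None):
    s=ctrl.read_state(); im=ctrl.get_image(name)
    if name=="wrist":
        T=np.eye(4);T[:3,:3]=Rt(s["tool_rot"]);T[:3,3]=s["eef_pos"];im["E"]=T@np.array(im["mount"])
    else: im["E"]=np.array(im["extrinsics"])
    im["fish"]=name=="wrist"
    im["bgr"]=cv2.cvtColor(im["pixels"],cv2.COLOR_RGB2BGR)
    if save: cv2.imwrite(f"pics/{save}.png",im["bgr"]); np.save(f"pics/{save}.npy",{k:im[k] for k in("fx","fy","cx","cy","E","fish","bgr")},allow_pickle=True)
    return im
def load(n): return np.load(f"pics/{n}.npy",allow_pickle=True).item()
def rays(im,p):
    p=np.atleast_2d(np.float64(p)); u=(p[:,0]-im["cx"])/im["fx"]; v=(p[:,1]-im["cy"])/im["fy"]
    if im["fish"]:
        r=np.hypot(u,v)+1e-12; d=np.c_[u/r*np.sin(r),-v/r*np.sin(r),-np.cos(r)]
    else: d=np.c_[u,-v,-np.ones(len(u))]
    return im["E"][:3,3],d@im["E"][:3,:3].T
def plane(im,p,z):
    o,d=rays(im,p); return o+d*((z-o[2])/d[:,2])[:,None]
def tri(pairs):
    A=np.zeros((3,3));b=np.zeros(3)
    for im,p in pairs:
        o,d=rays(im,p);d=d[0]/np.linalg.norm(d[0]);M=np.eye(3)-np.outer(d,d);A+=M;b+=M@o
    return np.linalg.solve(A,b)
def proj(im,P):
    P=np.atleast_2d(P); c=(P-im["E"][:3,3])@im["E"][:3,:3]; x,y,z=c[:,0],-c[:,1],-c[:,2]
    if im["fish"]:
        r=np.hypot(x,y)+1e-12; th=np.arctan2(r,z); return np.c_[im["cx"]+im["fx"]*th*x/r,im["cy"]+im["fy"]*th*y/r]
    return np.c_[im["cx"]+im["fx"]*x/z,im["cy"]+im["fy"]*y/z]
def go(pos,yaw=None):
    """pos: wanted TCP position; yaw of tool x axis; tool down -> shift cm + rotvec in tool axes"""
    s=ctrl.read_state(); R=Rt(s["tool_rot"]); y=s["tool_rot"][2] if yaw is None else yaw
    y=(y-s["tool_rot"][2]+np.pi)%(2*np.pi)-np.pi+s["tool_rot"][2]
    t=R.T@(np.array(pos)-s["eef_pos"])/10; w=Ro.from_matrix(R.T@Rt([np.pi,0,y])).as_rotvec()
    print("row",np.round(t,2).tolist(),np.round(w,3).tolist(),"| at",np.round(s["eef_pos"],1),np.round(s["tool_rot"],3),"F",np.round(s["force"],1),"w",round(s["width"],1),"gf",round(float(s["gripper_force"]),1),"t",round(s["clock"],1))
E
python3 - <<'E'
from h import *
im=shot("scene","scene1");sd=shot("side","side1")
P=dict(cap=(281,291,20),ferr=(254,308,9),nut=(234,286,6),tube=(222,323,6),chalk=(211,240,20),tin=(242,203,75),c1=(292,244,42),c2=(326,266,42),c3=(384,219,42),c4=(350,204,42),div=(411,192,70),handle=(433,160,115),pliers=(355,180,6),spray=(276,145,180))
for k,v in P.items(): print(k,np.round(plane(im,v[:2],v[2])[0]))
P=dict(cap=(370,272,20),ferr=(367,295,9),nut=(335,295,6),tube=(367,320,6),chalk=(274,283,20),c=(342,190,42),div=(347,152,70),handle=(339,130,120),pen=(380,202,0))
for k,v in P.items(): print(k,np.round(plane(sd,v[:2],v[2])[0]))
E
```

```text
cap [380. 208.  20.]
ferr [383. 282.   9.]
nut [474. 284.   6.]
tube [391. 360.   6.]
chalk [645. 257.  20.]
tin [673. 141.  75.]
c1 [481. 107.  42.]
c2 [365.  86.  42.]
c3 [ 413. -155.   42.]
c4 [ 523. -124.   42.]
div [ 433. -277.   70.]
handle [ 469. -401.  115.]
pliers [ 648. -253.    6.]
spray [729. -13. 180.]
cap [380. 204.  20.]
ferr [391. 277.   9.]
nut [478. 279.   6.]
tube [395. 356.   6.]
chalk [648. 257.  20.]
c [ 458. -142.   42.]
div [ 440. -339.   70.]
handle [ 472. -413.  120.]
pen [ 324. -135.    0.]
```

```bash
python3 -c "
from h import *
go([430,-220,300],0.19)"
```

```text
row [32.71, -29.44, 0.37] [-0.001, 0.0, 0.164] | at [ 225.2 -609.5  303.5] [-3.141 -0.     0.354] F [-0.  -0.4  0.8] w 85.3 gf 0.0 t 0.2
```

Emit:
send_rows(rows=[[[8,-7.5,0,0,0,0.04],[16,-15,0,0,0,0.08],[24,-22,0,0,0,0.12],[32.7,-29.4,0.3,0,0,0.164],[32.7,-29.4,0.3,0,0,0.164],[32.7,-29.4,0.3,0,0,0.164],[32.7,-29.4,0.3,0,0,0.164],[32.7,-29.4,0.3,0,0,0.164],[32.7,-29.4,0.3,0,0,0.164],[32.7,-29.4,0.3,0,0,0.164]]])

```text
clock: 1.25
eef_pos: [433.2, -214.6, 301.0]
tool_rot: [-3.139, -0.002, 0.2]
force: [-0.5, -0.7, 0.1]
width: 85.3
gripper_force: 0.0
```

```bash
python3 -c "
from h import *
shot('wrist','w1');go([430,200,300],0.19)"
```

```text
row [8.0, -41.0, 0.14] [-0.001, -0.001, 0.006] | at [ 431.6 -217.7  301. ] [-3.141e+00 -1.000e-03  1.960e-01] F [-0.2 -0.7  0.7] w 85.4 gf 0.0 t 1.3
```

View pics/w1.png

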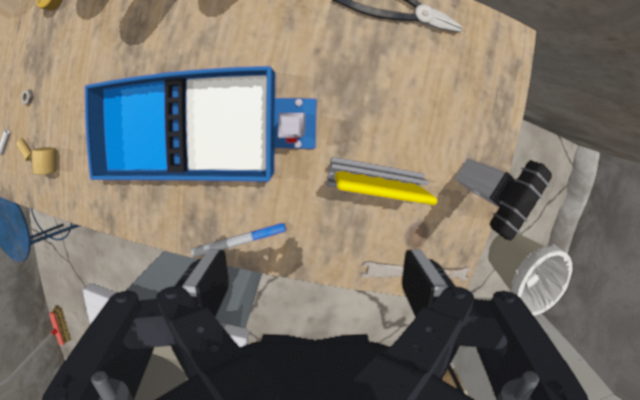

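```bash
python3 - <<'E'
from h import *
im=load("w1")
hsv=cv2.cvtColor(im["bgr"],cv2.COLOR_BGR2HSV)
m=cv2.inRange(hsv,(22,150,90),(34,255,255)); n,l,st,c=cv2.connectedComponentsWithStats(m)
i=1+np.argmax(st[1:,4]);print(st[i],c[i])
ys,xs=np.where(l==i); pts=np.c_[xs,ys]
mr=cv2.minAreaRect(pts.astype(np.float32));print(mr)
P=plane(im,np.array([(340,183),(437,201)]),73);print("div",P.round(1),np.arctan2(*(P[0]-P[1])[[1,0]]))
for n,p,z in [("hgrip ends",[(503,233),(541,167)],134),("slots",[(175,88),(175,126),(175,165)],20),("post",[(291,119)],76),("corners",[(86,84),(90,180),(272,181),(274,67)],42)]:
  P=plane(im,p,z);print(n,P.round(1).tolist())
E
```

```text
[ 335  171  103   35 1771] [383.09937888 187.83116883]
((385.9459533691406, 187.82432556152344), (104.72216033935547, 19.070281982421875), 9.462322235107422)
div [[ 442.1 -237.4   73. ]
 [ 444.7 -343.2   73. ]] 1.5951288735933744
hgrip ends [[441.0, -394.1, 134.0], [511.6, -415.6, 134.0]]
slots [[507.9, -28.7, 20.0], [462.3, -36.2, 20.0], [414.7, -42.1, 20.0]]
post [[494.3, -178.6, 76.0]]
corners [[503.9, 98.1, 42.0], [378.9, 79.2, 42.0], [423.1, -168.1, 42.0], [544.7, -147.6, 42.0]]
```

```bash
python3 -c "
from h import *
go([443,-290,240],1.59)"
```

```text
row [-0.3, 7.31, 6.09] [-0.0, -0.001, -1.394] | at [ 431.6 -217.7  301. ] [-3.141e+00 -1.000e-03  1.960e-01] F [-0.2 -0.7  0.7] w 85.4 gf 0.0 t 1.3
```

Emit:
send_rows(rows=[[[-0.3,3,2,0,0,-0.14],[-0.3,7.3,4,0,0,-0.28],[-0.3,7.3,6.1,0,0,-0.42],[-0.3,7.3,6.1,0,0,-0.56],[-0.3,7.3,6.1,0,0,-0.7],[-0.3,7.3,6.1,0,0,-0.84],[-0.3,7.3,6.1,0,0,-0.98],[-0.3,7.3,6.1,0,0,-1.12],[-0.3,7.3,6.1,0,0,-1.26],[-0.3,7.3,6.1,0,0,-1.394]]])

```text
clock: 2.3
eef_pos: [439.8, -294.8, 239.8]
tool_rot: [-3.141, 0.001, 1.586]
force: [-0.4, -0.2, 0.7]
width: 85.4
gripper_force: 0.0
```

Emit:
send_rows(rows=[[[0,0,0,0,0,0],[0,0,0,0,0,0],[0,0,0,0,0,0]]])

```text
clock: 2.6
eef_pos: [440.5, -293.6, 239.9]
tool_rot: [-3.141, 0.0, 1.58]
force: [0.4, -0.5, 0.6]
width: 85.9
gripper_force: 0.0
```

```bash
python3 -c "
from h import *
im=shot('wrist','w2');go([443,-290,114],1.59);print(ctrl.read_state()['qpos'])
hsv=cv2.cvtColor(im['bgr'],cv2.COLOR_BGR2HSV)
m=cv2.inRange(hsv,(22,150,90),(34,255,255));n,l,st,c=cv2.connectedComponentsWithStats(m);i=1+np.argmax(st[1:,4]);print(st[i],c[i])
ys,xs=np.where(l==i);print(cv2.minAreaRect(np.c_[xs,ys].astype(np.float32)))
"
```

```text
row [0.33, 0.24, 12.59] [-0.0, 0.0, -0.009] | at [ 440.7 -293.3  239.9] [-3.141  0.     1.581] F [-0.1  0.1  0. ] w 85.4 gf 0.0 t 2.6
[ 0.76100811  0.56094014 -0.33622322  1.91391601  0.27288938  0.71097491
  0.27490051]
[ 306  128   16  131 1553] [313.97617514 191.53316162]
((313.9903564453125, 192.9664306640625), (130.19638061523438, 12.45047378540039), 88.05851745605469)
```

View pics/w2.png

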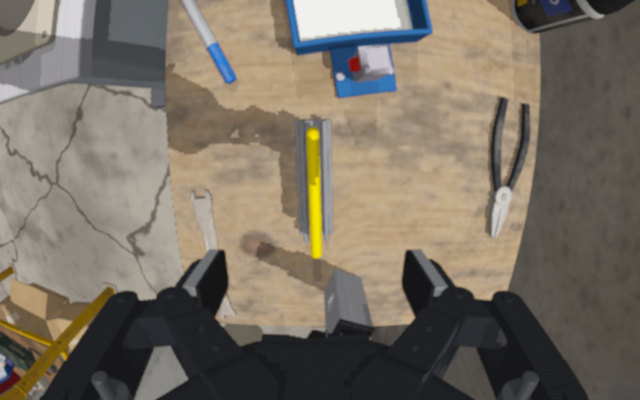

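```bash
python3 - <<'E'
from h import *
im=load("w2")
P=plane(im,[(313,129),(317.5,258)],73);print("div",P.round(1),np.arctan2(*(P[0]-P[1])[[1,0]]),P.mean(0))
P=plane(im,[(315.5,122),(315.5,242)],26);print("rack",P.round(1))
a=load("w1");print("tri ends",tri([(a,(338,180)),(im,(313,129))]),tri([(a,(437,201)),(im,(317.5,258))]))
m=P.mean(0)
go([443,-290,114],1.60)
E
```

```text
div [[ 440.3 -234.8   73. ]
 [ 445.  -342.2   73. ]] 1.614358830493159 [ 442.62783767 -288.51167582   73.        ]
rack [[ 442.2 -230.9   26. ]
 [ 443.4 -348.2   26. ]]
tri ends [ 440.38776005 -236.56308932   52.48589392] [ 444.91516458 -342.41363672   73.58045178]
row [0.33, 0.24, 12.59] [-0.0, 0.0, -0.019] | at [ 440.7 -293.3  239.9] [-3.141  0.     1.581] F [-0.1  0.1  0. ] w 85.4 gf 0.0 t 2.6
```

Emit:
send_rows(rows=[[[0.45,0.2,3,0,0,-0.024],[0.45,0.2,6,0,0,-0.024],[0.45,0.2,9,0,0,-0.024],[0.45,0.2,11,0,0,-0.024],[0.45,0.2,12.6,0,0,-0.024],[0.45,0.2,12.6,0,0,-0.024],[0.45,0.2,12.6,0,0,-0.024]]])

```text
clock: 3.35
eef_pos: [443.1, -288.3, 114.1]
tool_rot: [-3.141, 0.0, 1.608]
force: [0.6, -0.1, 1.4]
width: 85.3
gripper_force: 0.0
```

Emit:
send_rows(rows=[[[0,0,0,0,0,0],[0,0,0,0,0,0],[0,0,0,0,0,0],[0,0,0,0,0,0],[0,0,0,0,0,0],[0,0,0,0,0,0],[0,0,0,0,0,0],[0,0,0,0,0,0]]], grip=255)

```text
clock: 4.15
eef_pos: [442.9, -288.5, 114.1]
tool_rot: [-3.142, 0.0, 1.608]
force: [-1.1, -0.7, 4.1]
width: 9.2
gripper_force: 61.1
```

```bash
python3 -c "
from h import *
go([440,-140,230],0.155)"
```

```text
row [14.85, 0.26, -11.59] [0.0, 0.0, 1.453] | at [ 442.9 -288.5  114.1] [-3.142  0.     1.608] F [-1.1 -0.7  4.1] w 9.2 gf 61.1 t 4.2
```

Emit:
send_rows(rows=[[[0,0,-2,0,0,0],[0,0,-4,0,0,0],[0,0,-6,0,0,0],[0,0,-8,0,0,0],[0,0,-10,0,0,0],[0,0,-11.6,0,0,0],[3,0,-11.6,0,0,0.12],[6,0,-11.6,0,0,0.24],[9,0,-11.6,0,0,0.36],[12,0,-11.6,0,0,0.48]]])

```text
clock: 5.15
eef_pos: [438.2, -167.4, 229.8]
tool_rot: [-3.141, -0.0, 1.122]
force: [0.2, -0.1, -1.2]
width: 9.0
gripper_force: 60.5
```

```bash
python3 -c "
from h import *
go([440,-140,230],0.155)"
```

```text
row [2.55, -1.02, -0.02] [-0.0, -0.0, 0.967] | at [ 438.2 -167.4  229.8] [-3.141 -0.     1.122] F [ 0.2 -0.1 -1.2] w 9.0 gf 60.5 t 5.2
```

Emit:
send_rows(rows=[[[1,-0.5,0,0,0,0.14],[2.5,-1,0,0,0,0.28],[2.5,-1,0,0,0,0.42],[2.5,-1,0,0,0,0.56],[2.5,-1,0,0,0,0.7],[2.5,-1,0,0,0,0.84],[2.5,-1,0,0,0,0.967],[2.5,-1,0,0,0,0.967],[2.5,-1,0,0,0,0.967],[2.5,-1,0,0,0,0.967]]])

```text
clock: 6.15
eef_pos: [440.1, -141.5, 229.8]
tool_rot: [-3.141, 0.0, 0.163]
force: [-0.4, -0.1, -1.7]
width: 9.1
gripper_force: 60.5
```

```bash
python3 -c "
from h import *
im=shot('wrist','w3');shot('scene','s3');shot('side','d3');go([461,-36,230],0.155)
"
```

```text
row [3.76, -10.09, -0.01] [-0.0, -0.0, 0.007] | at [ 440.1 -141.7  229.9] [-3.141 -0.     0.162] F [ 0.3  0.7 -1. ] w 9.1 gf 60.5 t 6.3
```

View pics/w3.png

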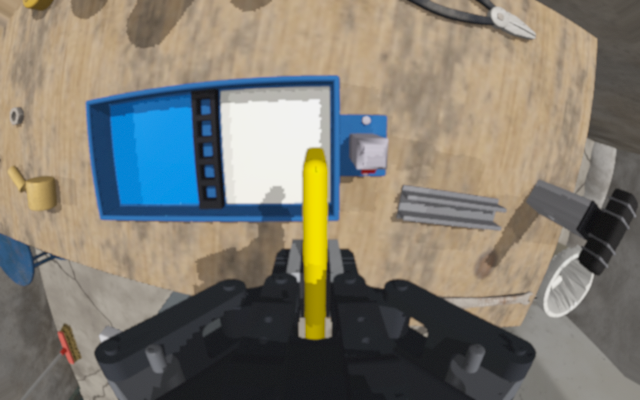

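```bash
cat > car.py <<'E'
from h import *
from scipy.optimize import least_squares
def fit(n,x0=(462,-36,.155),dbg=False):
    im=load(n);hsv=cv2.cvtColor(im["bgr"],cv2.COLOR_BGR2HSV)
    m=cv2.inRange(hsv,(98,120,40),(125,255,255))
    cs,_=cv2.findContours(m,cv2.RETR_EXTERNAL,cv2.CHAIN_APPROX_NONE)
    c=max(cs,key=cv2.contourArea)[:,0,:].astype(float)
    # push contour half a pixel outward
    ctr=c.mean(0);P=plane(im,c,42)[:,:2]
    def loc(p,P):
        R=np.array([[np.cos(p[2]),np.sin(p[2])],[-np.sin(p[2]),np.cos(p[2])]]);return (P-p[:2])@R.T
    p=np.array(x0)
    for it in range(6):
        q=loc(p,P);ex=np.abs(q[:,0])-62;ey=np.abs(q[:,1])-124;tol=8 if it<3 else 4
        sx=(np.abs(ex)<tol)&(np.abs(q[:,1])<115);sy=(np.abs(ey)<tol)&(np.abs(q[:,0])<55)
        def res(p):
            q=loc(p,P);return np.r_[(np.abs(q[sx,0])-62.5),(np.abs(q[sy,1])-124.5)]
        p=least_squares(res,p,loss="soft_l1").x
    r=res(p);q=loc(p,P)
    print(n,p.round(3),"rms",r.std().round(2),[ (k,int(s.sum()),np.abs(q[s,a]).mean().round(1)) for k,s,a in(("+x",sx&(q[:,0]>0),0),("-x",sx&(q[:,0]<0),0),("+y",sy&(q[:,1]>0),1),("-y",sy&(q[:,1]<0),1))])
    return p
E
python3 - <<'E'
from car import *
for n in("w1","w3"): p=fit(n)
im=load("w3");hsv=cv2.cvtColor(im["bgr"],cv2.COLOR_BGR2HSV)
# rib: black px in rib region
m=cv2.inRange(hsv,(0,0,0),(180,255,60));m[:, :180]=0;m[:,235:]=0;m[:85]=0;m[215:]=0
P=plane(im,np.argwhere(m)[:,::-1],20);print("rib c",cv2.minAreaRect(P[:,:2].astype(np.float32)))
# slot blobs
for y0 in (104,127,148,170,192):
    w=(im["bgr"][y0-10:y0+11,195:221].max(2)>110);w8=w.astype(np.uint8)
    n,l,st,c=cv2.connectedComponentsWithStats(w8);k=[i for i in range(1,n) if 30<st[i,4]<250]
    print([(st[i].tolist(),(c[i]+[195,y0-10]).round(1).tolist()) for i in k])
E
```

```text
w1 [ 4.62842e+02 -3.49700e+01  1.73000e-01] rms 0.77 [('+x', 174, np.float64(61.4)), ('-x', 167, np.float64(61.3)), ('+y', 84, np.float64(124.6)), ('-y', 57, np.float64(124.7))]
w3 [ 4.62846e+02 -3.30070e+01  1.71000e-01] rms 0.6 [('+x', 236, np.float64(61.7)), ('-x', 197, np.float64(61.4)), ('+y', 105, np.float64(123.8)), ('-y', 77, np.float64(123.2))]
rib c ((464.4082946777344, -34.68315124511719), (114.22428131103516, 26.964624404907227), 10.21731185913086)
[([6, 10, 10, 11, 91], [205.2, 109.1])]
[([7, 7, 10, 12, 108], [206.2, 129.6])]
[([8, 7, 10, 12, 98], [207.7, 150.3])]
[([0, 0, 2, 21, 31], [195.3, 171.8]), ([10, 6, 9, 11, 91], [208.9, 171.3])]
[([0, 0, 5, 21, 78], [196.4, 193.0]), ([12, 5, 9, 11, 86], [211.0, 191.8])]
```

```bash
python3 - <<'E'
from h import *
im=load("w3")
T=im["E"]@np.linalg.inv(np.array(ctrl.get_image("wrist")["mount"]))
f=lambda p:proj(im,(T@np.r_[p,1])[:3])[0].round(1).tolist()
for x in(54,-54,52,56):
  print(x,"top L/R",f([x,-5,41]),f([x,5,41]),"bottom(z98, foot 110)",f([x,-5,98]),f([x,5,98]))
print("tooth tip front",f([42+5,0,110]))
b=im["bgr"];hsv=cv2.cvtColor(b,cv2.COLOR_BGR2HSV);m=cv2.inRange(hsv,(22,150,90),(34,255,255));m[:140]=0
for r in range(145,335,12):
  x=np.where(m[r])[0];print(r,(x.min(),x.max()) if len(x) else None)
go([462.9,-34,150],0.172)
E
```

```text
54 top L/R [301.8, 164.4] [329.5, 164.4] bottom(z98, foot 110) [306.1, 146.8] [324.5, 146.8]
-54 top L/R [305.7, 376.6] [325.1, 376.6] bottom(z98, foot 110) [307.7, 312.9] [322.7, 312.9]
52 top L/R [301.9, 169.8] [329.4, 169.8] bottom(z98, foot 110) [306.1, 150.5] [324.5, 150.5]
56 top L/R [301.8, 158.9] [329.5, 158.9] bottom(z98, foot 110) [306.0, 143.2] [324.5, 143.2]
tooth tip front [315.2, 156.4]
145 None
157 (np.int64(306), np.int64(324))
169 (np.int64(304), np.int64(326))
181 (np.int64(304), np.int64(326))
193 (np.int64(304), np.int64(326))
205 (np.int64(303), np.int64(327))
217 (np.int64(304), np.int64(326))
229 (np.int64(303), np.int64(326))
241 (np.int64(303), np.int64(327))
253 (np.int64(302), np.int64(327))
265 (np.int64(303), np.int64(326))
277 (np.int64(304), np.int64(326))
289 (np.int64(304), np.int64(325))
301 (np.int64(305), np.int64(325))
313 (np.int64(304), np.int64(325))
325 (np.int64(306), np.int64(324))
row [3.98, -10.26, 7.99] [-0.0, -0.0, -0.011] | at [ 440.1 -141.7  229.9] [-3.141 -0.     0.161] F [ 0.9  0.2 -0.8] w 9.3 gf 60.5 t 6.3
```

Emit:
send_rows(rows=[[[1,-2.5,0,0,0,0],[2,-5,0,0,0,0],[3,-7.5,0,0,0,0],[4,-10.2,2,0,0,-0.01],[4,-10.2,4,0,0,-0.01],[4,-10.2,6,0,0,-0.01],[4,-10.2,7,0,0,-0.01],[4,-10.2,7,0,0,-0.01],[4,-10.2,7,0,0,-0.01]]])

```text
clock: 7.25
eef_pos: [463.5, -34.8, 160.3]
tool_rot: [3.141, -0.0, 0.17]
force: [0.1, -0.0, -0.8]
width: 9.3
gripper_force: 60.5
```

```bash
cat > z.py <<'E'
from h import *
def crop(n,x,y,w,h,k):
    b=load(n)["bgr"][y:y+h,x:x+w];cv2.imwrite(f"pics/{n}c{x}.png",cv2.resize(b,None,fx=k,fy=k,interpolation=cv2.INTER_CUBIC));return b
E
python3 - <<'E'
from car import *; from z import *
shot('wrist','w4');shot('scene','s4');shot('side','d4')
go([462.9,-34,118],0.172)
fit("w4");fit("s4");fit("d4")
a=cv2.resize(crop("s4",270,140,130,130,1),(400,400),interpolation=2);b=cv2.resize(crop("w4",200,60,200,200,1),(400,400),interpolation=2)
cv2.imwrite("pics/v4.png",np.hstack([a,b]))
E
```

```text
row [-0.09, -0.09, 4.27] [0.0, -0.002, -0.002] | at [463.8 -34.8 160.7] [ 3.141e+00 -2.000e-03  1.700e-01] F [-0.2  0.3 -0.2] w 8.8 gf 60.5 t 7.4
w4 [ 4.62814e+02 -3.25360e+01  1.67000e-01] rms 1.61 [('+x', 477, np.float64(61.7)), ('-x', 44, np.float64(61.5)), ('+y', 140, np.float64(124.1)), ('-y', 127, np.float64(124.0))]
s4 [ 4.57116e+02 -2.52920e+01  1.96000e-01] rms 1.67 [('+x', 33, np.float64(61.6)), ('-x', 56, np.float64(62.0)), ('+y', 3, np.float64(125.6)), ('-y', 35, np.float64(124.5))]
d4 [ 4.6397e+02 -3.1897e+01  1.6200e-01] rms 1.88 [('+x', 60, np.float64(62.0)), ('-x', 29, np.float64(62.0)), ('+y', 0, np.float64(nan)), ('-y', 17, np.float64(124.3))]car.py:20: RuntimeWarning: Mean of empty slice.
  print(n,p.round(3),"rms",r.std().round(2),[ (k,int(s.sum()),np.abs(q[s,a]).mean().round(1)) for k,s,a in(("+x",sx&(q[:,0]>0),0),("-x",sx&(q[:,0]<0),0),("+y",sy&(q[:,1]>0),1),("-y",sy&(q[:,1]<0),1))])
  ret = ret.dtype.type(ret / rcount)
```

View pics/v4.png

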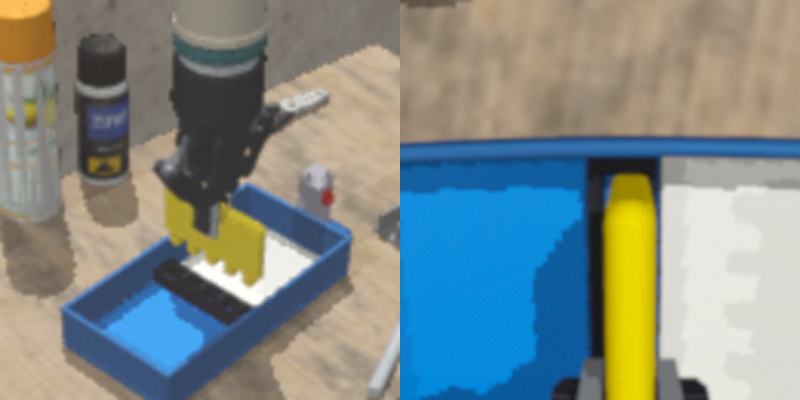

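```bash
python3 - <<'E'
from h import *
im=load("w4");g=im["bgr"]
for r in (142,146,150,156,162,170,178,190):
    row=g[r].astype(int)
    dark=(row.max(1)<60)
    x=np.arange(270,350);L=[i for i in x if row[i].max()<70]
    # right edge: first px right of strip with white-ish
    R=[i for i in x if i>315 and row[i].min()>110]
    if L and R:
        P=plane(im,[(L[0]-.5,r),(R[0]-.5,r)],20); print(r,L[0],R[0],P.round(1)[:,:2].tolist(),"w",np.linalg.norm(P[0]-P[1]).round(1))
        m=P.mean(0)[:2]; d=m-np.array([462.9,0]); y0=m[1]-np.tan(.17)*(m[0]-462.9);print("   y at x=462.9:",y0.round(2))
    ys=[i for i in x if row[i][0]<90 and row[i][2]>140];
    if ys: print("   yellow mid",(ys[0]+ys[-1])/2, ys[-1]-ys[0])
s=ctrl.read_state();print(s["eef_pos"])
E
```

```text
142 294 331 [[513.0, -11.5], [517.2, -36.2]] w 25.1
   y at x=462.9: -32.8
146 294 331 [[510.3, -11.9], [514.5, -36.7]] w 25.1
   y at x=462.9: -32.79
150 294 331 [[507.6, -12.4], [511.8, -37.2]] w 25.2
   y at x=462.9: -32.79
   yellow mid 315.0 14
156 294 330 [[503.5, -13.0], [507.6, -37.2]] w 24.6
   y at x=462.9: -32.44
   yellow mid 315.5 17
162 294 330 [[499.4, -13.7], [503.5, -38.0]] w 24.7
   y at x=462.9: -32.43
   yellow mid 315.0 22
170 295 328 [[493.9, -15.2], [497.8, -37.6]] w 22.7
   y at x=462.9: -32.07
   yellow mid 315.0 24
178 295 328 [[488.4, -16.1], [492.2, -38.6]] w 22.9
   y at x=462.9: -32.05
   yellow mid 315.0 24
190 295 328 [[479.9, -17.4], [483.8, -40.2]] w 23.1
   y at x=462.9: -32.03
   yellow mid 315.0 24
[463.82266958 -34.75339675 160.73358676]
```

Emit:
send_rows(rows=[[[-0.05,-0.23,0,0,0,0],[-0.05,-0.23,1,0,0,0],[-0.05,-0.23,2,0,0,0],[-0.05,-0.23,2.5,0,0,0],[-0.05,-0.23,2.5,0,0,0]]])

```text
clock: 7.9
eef_pos: [461.7, -32.3, 133.8]
tool_rot: [-3.141, 0.002, 0.171]
force: [-0.2, 0.7, -0.6]
width: 9.1
gripper_force: 60.5
```

```bash
python3 -c "
from h import *
go([462.9,-32.5,118],0.17)"
```

```text
row [0.12, 0.04, 1.58] [-0.0, 0.002, 0.001] | at [461.7 -32.3 133.8] [-3.141e+00  2.000e-03  1.710e-01] F [-0.2  0.7 -0.6] w 9.1 gf 60.5 t 7.9
```

Emit:
send_rows(rows=[[[0.08,0.02,0.4,0,0,0],[0.08,0.02,0.7,0,0,0],[0.08,0.02,0.9,0,0,0],[0.08,0.02,0.9,0,0,0]]])

```text
clock: 8.3
eef_pos: [463.1, -32.4, 125.7]
tool_rot: [-3.142, 0.0, 0.171]
force: [-0.7, 0.1, -0.9]
width: 9.3
gripper_force: 60.5
```

Foot is about 4 mm into the slots with no force; continue.

Emit:
send_rows(rows=[[[0,0,0.3,0,0,0],[0,0,0.5,0,0,0],[0,0,0.7,0,0,0],[0,0,0.8,0,0,0],[0,0,0.8,0,0,0]]])

```text
clock: 8.8
eef_pos: [463.1, -32.4, 118.1]
tool_rot: [-3.142, 0.0, 0.171]
force: [-0.1, 0.5, 2.1]
width: 8.7
gripper_force: 60.9
```

Emit:
send_rows(rows=[[[0,0,0.08,0,0,0],[0,0,0.12,0,0,0],[0,0,0.12,0,0,0]]])

```text
clock: 9.1
eef_pos: [463.1, -32.4, 118.0]
tool_rot: [-3.142, -0.001, 0.171]
force: [-3.4, -0.2, 16.5]
width: 9.1
gripper_force: 63.4
```

Emit:
send_rows(rows=[[[0,0,0,0,0,0],[0,0,0,0,0,0],[0,0,0,0,0,0],[0,0,0,0,0,0],[0,0,0,0,0,0]]], grip=0)

```text
clock: 9.6
eef_pos: [463.2, -32.4, 116.6]
tool_rot: [-3.142, 0.0, 0.171]
force: [-1.3, -0.4, -0.7]
width: 80.3
gripper_force: 0.0
```

Emit:
send_rows(rows=[[[0,0,-2,0,0,0],[0,0,-5,0,0,0],[0,0,-8,0,0,0],[0,0,-12,0,0,0],[0,0,-17,0,0,0],[-1,-4,-17,0,0,-0.1],[-2,-8,-17,0,0,-0.2],[-3,-12,-17,0,0,-0.3],[-4,-16,-17,0,0,-0.4],[-4,-16,-17,0,0,-0.4]]])

```text
clock: 10.6
eef_pos: [394.3, 123.1, 286.8]
tool_rot: [-3.139, -0.0, 0.582]
force: [0.1, -0.6, -0.5]
width: 85.5
gripper_force: 0.0
```

```bash
python3 - <<'E'
from car import *; from z import *
shot('wrist','w5');shot('scene','s5');shot('side','d5')
go([420,270,290],1.2)
a=cv2.resize(crop("s5",270,170,130,110,1),(473,400),interpolation=2)
b=cv2.resize(load("w5")["bgr"],(800,500))
cv2.imwrite("pics/v5.png",a);print(ctrl.read_state()["qpos"])
E
```

```text
row [10.16, -11.53, -0.34] [0.0, 0.0, -0.63] | at [396.7 118.1 286.7] [3.141 0.    0.57 ] F [-0.4  0.3  0. ] w 85.0 gf 0.0 t 10.8
[-3.61380304e-01  3.25481981e-01  5.16437480e-03  2.15652330e+00
 -1.96378092e-03  6.59675588e-01 -1.35554654e+00]
```

View pics/w5.png

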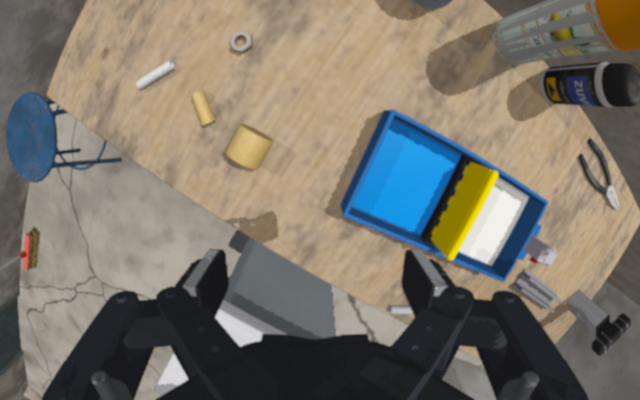

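View pics/v5.png

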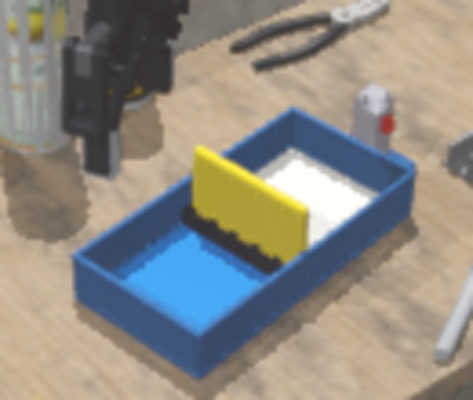

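```bash
cat > fit.py <<'E'
from h import *
def blobs(n,zs=None,ybound=95,pr=True):
    """non-wood blobs left of carrier: brass (sat high yellow) and grey (low sat bright)"""
    im=load(n);hsv=cv2.cvtColor(im["bgr"],cv2.COLOR_BGR2HSV)
    out=[]
    for name,m in (("brass",cv2.inRange(hsv,(15,115,70),(30,255,255))),("grey",cv2.inRange(hsv,(0,0,90),(180,40,255)))):
        m=cv2.morphologyEx(m,cv2.MORPH_OPEN,np.ones((2,2),np.uint8))
        k,l,st,c=cv2.connectedComponentsWithStats(m)
        for i in range(1,k):
            if st[i,4]<25: continue
            P=plane(im,c[i],8)[0]
            if not(330<P[0]<600 and ybound<P[1]<480): continue
            ys,xs=np.where(l==i);W=plane(im,np.c_[xs,ys],8)[:,:2]
            (cx,cy),(w,h),a=cv2.minAreaRect(W.astype(np.float32))
            if w<h: w,h,a=h,w,a+90
            out.append((name,c[i],W,a));
            if pr: print(name,c[i].round(1),st[i,4],"z8 c",np.round((cx,cy),1),"LxW",round(w,1),round(h,1),"long-axis yaw",round(np.deg2rad((a+90)%180-90),3))
    return out
E
python3 - <<'E'
from fit import *
blobs("w5")
E
```

```text
brass [208.9 109.1] 94 z8 c [395.5 271.5] LxW 36.6 4.8 long-axis yaw 0.967
brass [259.7 149.9] 412 z8 c [389.1 195.7] LxW 52.1 31.2 long-axis yaw 0.741
brass [230.2 148.5] 53 z8 c [369.3 223.7] LxW 19.8 5.2 long-axis yaw 0.234
grey [242.1  42.1] 267 z8 c [480.1 277.9] LxW 24.8 23.4 long-axis yaw 0.593
grey [156.2  75.2] 448 z8 c [395.2 354.4] LxW 58.1 14.5 long-axis yaw -0.585
```

```bash
python3 -c "
from h import *
go([395,180,200],1.3)"
```

```text
row [3.2, -5.31, 8.67] [0.0, 0.0, -0.73] | at [396.7 118.1 286.7] [3.141 0.    0.57 ] F [-0.4  0.3  0. ] w 85.0 gf 0.0 t 10.8
```

Emit:
send_rows(rows=[[[1,-2,2,0,0,-0.14],[2,-4,4,0,0,-0.28],[3.2,-5.3,6,0,0,-0.42],[3.2,-5.3,8.7,0,0,-0.56],[3.2,-5.3,8.7,0,0,-0.7],[3.2,-5.3,8.7,0,0,-0.73],[3.2,-5.3,8.7,0,0,-0.73],[3.2,-5.3,8.7,0,0,-0.73],[3.2,-5.3,8.7,0,0,-0.73]]])

```text
clock: 11.65
eef_pos: [395.4, 180.1, 200.2]
tool_rot: [3.14, -0.001, 1.298]
force: [0.5, -0.4, -0.5]
width: 85.4
gripper_force: 0.0
```

```bash
python3 - <<'E'
from fit import *
im=shot('wrist','w6');go([400,170,200],1.3)
b=im["bgr"];print(cv2.cvtColor(b,cv2.COLOR_BGR2HSV)[::40,160:520:40].tolist()[1:4])
P=proj(im,[[380,207,20],[388,280,9],[478,280,6],[393,357,6]]);print(P.round())
cv2.imwrite("pics/v6.png",cv2.resize(b[0:280,120:520],(800,560),interpolation=cv2.INTER_CUBIC))
blobs("w6")
E
```

```text
row [-0.86, 0.73, 0.02] [0.001, -0.001, -0.001] | at [395.2 180.3 200.2] [ 3.141e+00 -1.000e-03  1.299e+00] F [ 0.3 -0.7  0.3] w 85.2 gf 0.0 t 11.7
[[[16, 61, 138], [17, 68, 183], [17, 82, 180], [17, 87, 175], [17, 85, 182], [17, 68, 187], [16, 66, 178], [17, 59, 169], [17, 68, 176]], [[17, 75, 184], [17, 78, 182], [17, 75, 186], [20, 102, 219], [17, 69, 181], [17, 62, 169], [17, 58, 153], [16, 59, 159], [17, 61, 150]], [[18, 29, 149], [16, 67, 175], [17, 63, 170], [17, 66, 167], [16, 66, 179], [17, 76, 189], [17, 68, 188], [17, 61, 195], [17, 69, 181]]]
[[286. 174.]
 [272.  87.]
 [375.  60.]
 [255.   5.]]
brass [270.4  88.8] 150 z8 c [387.4 279.1] LxW 36.0 5.8 long-axis yaw 0.911
brass [284.   95.8] 140 z8 c [396.4 272. ] LxW 35.3 4.6 long-axis yaw 0.965
brass [288.9 180.1] 1672 z8 c [382.  200.8] LxW 44.6 41.1 long-axis yaw -1.527
grey [262.    6.6] 713 z8 c [395.5 356. ] LxW 55.8 14.4 long-axis yaw -0.572
grey [379.1  60.5] 460 z8 c [481.1 279. ] LxW 25.4 23.9 long-axis yaw -1.38
```

View pics/v6.png

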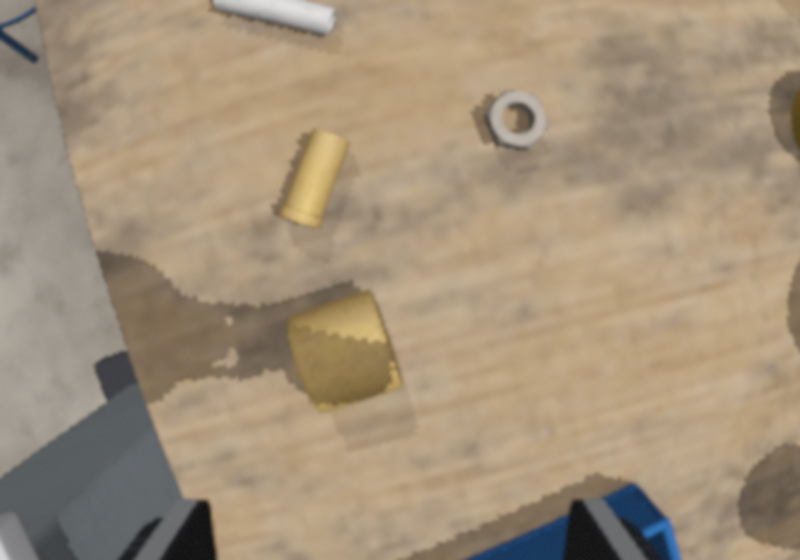

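```bash
python3 - <<'E'
from fit import *
a=load("s5")["bgr"][265:335,205:305];b=load("d5")["bgr"][255:325,320:420]
s=shot("scene","s6")["bgr"][265:335,205:305]
cv2.imwrite("pics/v7.png",np.vstack([np.hstack([cv2.resize(x,(400,280),interpolation=cv2.INTER_CUBIC) for x in(a,b)]),np.hstack([cv2.resize(load("w5")["bgr"][85:180,180:300],(400,290),interpolation=2)]*2)]))
E
```

```text
(no output)
```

View pics/v7.png

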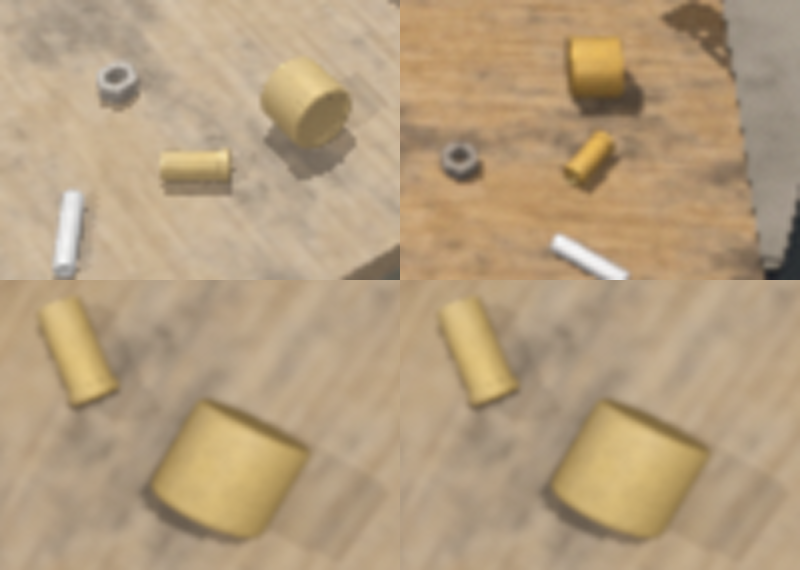

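```bash
python3 - <<'E'
from fit import *
im=load("w6")
c=np.array([(288,320),(373,292),(400,378),(320,410)])/2+[120,0]
for z in (21.5,30,43): print(z,plane(im,c,z).round(1)[:,:2].tolist(),plane(im,c.mean(0),z).round(1))
print(im["E"][:3,3].round())
f=np.array([(318,128),(348,142),(318,226),(280,210)])/2+[120,0];P=plane(im,f,9)[:,:2];print("ferr",P.round(1).tolist(),P.mean(0).round(1))
d=P[[0,1]].mean(0)-P[[2,3]].mean(0);print("axis yaw",np.arctan2(d[1],d[0]),np.linalg.norm(d))
go([382,204,120],1.65)
E
```

```text
21.5 [[366.2, 223.5], [402.7, 224.9], [403.7, 187.6], [367.6, 183.3]] [[385.3 205.   21.5]]
30 [[367.9, 224.4], [403.2, 225.7], [404.1, 189.7], [369.3, 185.5]] [[386.3 206.5  30. ]]
43 [[370.6, 225.7], [403.9, 227.0], [404.8, 192.9], [371.8, 189.0]] [[387.9 208.8  43. ]]
[416. 249. 270.]
ferr [[399.1, 297.1], [409.4, 287.6], [387.6, 257.0], [374.2, 268.2]] [392.6 277.5]
axis yaw 0.9063632190268629 37.838246292837994
row [1.92, -1.91, 8.01] [0.001, -0.0, -0.35] | at [395.2 180.3 200.1] [ 3.141e+00 -1.000e-03  1.300e+00] F [ 0.1 -0.6  1.2] w 85.2 gf 0.0 t 11.8
```

```bash
python3 - <<'E'
from fit import *
go([386,206,130],1.64)
E
```

```text
row [2.22, -1.58, 7.01] [0.001, -0.0, -0.34] | at [395.2 180.3 200.1] [ 3.141e+00 -1.000e-03  1.300e+00] F [ 0.1 -0.6  1.2] w 85.2 gf 0.0 t 11.8
```

Emit:
send_rows(rows=[[[1.1,-0.8,2,0,0,-0.12],[2.2,-1.6,4,0,0,-0.24],[2.2,-1.6,7,0,0,-0.34],[2.2,-1.6,9,0,0,-0.34],[2.2,-1.6,10.5,0,0,-0.34],[2.2,-1.6,12.3,0,0,-0.34],[2.2,-1.6,12.3,0,0,-0.34],[2.2,-1.6,12.3,0,0,-0.34]]])

```text
clock: 12.55
eef_pos: [385.2, 205.7, 76.1]
tool_rot: [-3.141, 0.0, 1.64]
force: [0.4, 0.1, -0.2]
width: 85.2
gripper_force: 0.0
```

Emit:
send_rows(rows=[[[0,0,0,0,0,0],[0,0,0,0,0,0],[0,0,0,0,0,0],[0,0,0,0,0,0],[0,0,0,0,0,0],[0,0,0,0,0,0]]], grip=255)

```text
clock: 13.15
eef_pos: [385.6, 206.0, 77.3]
tool_rot: [3.14, -0.0, 1.641]
force: [0.0, -0.7, 4.8]
width: 35.5
gripper_force: 59.2
```

```bash
cat >> h.py <<'E'
def car(x,y,z,c=(462.9,-32.6),a=.171): return [c[0]+x*np.cos(a)-y*np.sin(a),c[1]+x*np.sin(a)+y*np.cos(a),z]
E
python3 -c "
from h import *
go(car(12,92,85.5),1.742)"
```

```text
row [-15.06, 6.31, -0.81] [0.001, -0.0, -0.101] | at [385.6 206.   77.3] [ 3.14  -0.     1.641] F [ 0.  -0.7  4.8] w 35.5 gf 59.2 t 13.2
```

Emit:
send_rows(rows=[[[0,0,-3,0,0,0],[0,0,-6,0,0,0],[-2,1,-8,0,0,-0.05],[-5,2,-8,0,0,-0.1],[-8,3.5,-8,0,0,-0.1],[-11,5,-8,0,0,-0.1],[-14,6,-8,0,0,-0.1],[-15,6.3,-8,0,0,-0.1],[-15,6.3,-8,0,0,-0.1],[-15,6.3,-8,0,0,-0.1]]])

```text
clock: 14.15
eef_pos: [458.3, 61.7, 156.8]
tool_rot: [3.141, -0.001, 1.742]
force: [-1.2, 0.7, -0.7]
width: 35.0
gripper_force: 60.3
```

```bash
python3 -c "
from h import *
go(car(12,92,85.5),1.742)"
```

```text
row [-0.17, 0.05, 7.13] [0.0, -0.001, -0.0] | at [458.3  61.7 156.8] [ 3.141e+00 -1.000e-03  1.742e+00] F [-1.2  0.7 -0.7] w 35.0 gf 60.3 t 14.2
```

Emit:
send_rows(rows=[[[-0.15,0,2.5,0,0,0],[-0.15,0,5,0,0,0],[-0.15,0,6,0,0,0],[-0.15,0,6.8,0,0,0],[-0.15,0,7.1,0,0,0],[-0.15,0,7.1,0,0,0],[-0.15,0,7.1,0,0,0]]])

```text
clock: 14.85
eef_pos: [459.3, 59.4, 86.3]
tool_rot: [3.14, -0.0, 1.741]
force: [-0.2, 0.5, -1.5]
width: 35.1
gripper_force: 60.3
```

Emit:
send_rows(rows=[[[0,0,0,0,0,0],[0,0,0,0,0,0],[0,0,0,0,0,0],[0,0,0,0,0,0],[0,0,0,0,0,0],[0,0,0,0,0,0]]], grip=105)

```text
clock: 15.45
eef_pos: [459.0, 59.1, 85.7]
tool_rot: [3.142, 0.0, 1.741]
force: [-0.0, 1.1, 0.1]
width: 50.2
gripper_force: 0.0
```

Emit:
send_rows(rows=[[[0,0,-3,0,0,0],[0,0,-6,0,0,0],[0,0,-10,0,0,0],[0,0,-14,0,0,0],[4,0,-14,0,0,0.1],[8,0,-14,0,0,0.2],[12,0,-14,0,0,0.3],[12,0,-14,0,0,0.3]]], grip=105)

```text
clock: 16.25
eef_pos: [437.4, 184.2, 226.8]
tool_rot: [3.14, -0.006, 1.448]
force: [0.2, -0.3, 0.6]
width: 50.3
gripper_force: 0.0
```

```bash
python3 -c "
from fit import *
shot('wrist','w7');shot('scene','s7')
go([392.5,277.5,130],0.906)
blobs('w7')"
```

```text
row [9.26, -5.77, 9.57] [0.0, 0.0, 0.539] | at [438.1 178.4 225.8] [3.142 0.    1.445] F [ 0.6 -0.6  0.6] w 49.9 gf 0.0 t 16.4
brass [256.8 107. ] 95 z8 c [396.3 271. ] LxW 34.3 3.9 long-axis yaw 0.962
brass [245.6  98.9] 46 z8 c [386.9 278.6] LxW 14.7 3.9 long-axis yaw 0.96
grey [247.5  20.2] 733 z8 c [395.9 355.6] LxW 56.6 13.5 long-axis yaw -0.591
grey [331.7  46.6] 393 z8 c [471.6 316.7] LxW 24.5 23.9 long-axis yaw 1.465
grey [246.5 263.3] 452 z8 c [356.5 112.9] LxW 55.9 16.0 long-axis yaw 1.112
```

```bash
python3 -c "
from fit import *
go([392,276.5,75.5],0.94)"
```

```text
row [9.16, -5.81, 15.02] [0.0, 0.0, 0.505] | at [438.1 178.4 225.8] [3.142 0.    1.445] F [ 0.6 -0.6  0.6] w 49.9 gf 0.0 t 16.4
```

Emit:
send_rows(rows=[[[3,-2,3,0,0,0.13],[6,-4,6,0,0,0.26],[9.2,-5.8,8,0,0,0.38],[9.2,-5.8,9,0,0,0.5],[9.2,-5.8,9,0,0,0.505],[9.2,-5.8,9,0,0,0.505]]], grip=105)

```text
clock: 16.95
eef_pos: [393.6, 274.5, 135.6]
tool_rot: [3.141, 0.002, 0.937]
force: [0.5, -0.7, 0.8]
width: 50.3
gripper_force: 0.0
```

```bash
python3 -c "
from fit import *
shot('wrist','w8')
go([392,276.5,75.5],0.94)
blobs('w8');im=load('w8');b=im['bgr']
p=proj(im,[392,276.5,9])[0].astype(int);print(p)
h=cv2.cvtColor(b,cv2.COLOR_BGR2HSV);m=cv2.inRange(h,(17,95,60),(30,255,255));m=cv2.morphologyEx(m,cv2.MORPH_CLOSE,np.ones((3,3)));n,l,st,c=cv2.connectedComponentsWithStats(m)
for i in range(1,n):
  if st[i,4]>200: 
    ys,xs=np.where(l==i);W=plane(im,np.c_[xs,ys],9)[:,:2];print(st[i],cv2.minAreaRect(W.astype(np.float32)))
"
```

```text
row [0.05, -0.28, 6.05] [0.001, 0.001, -0.004] | at [394.  274.5 136. ] [3.141e+00 1.000e-03 9.360e-01] F [-0.   0.1 -0.4] w 50.2 gf 0.0 t 17.0
brass [309.  227.9] 999 z8 c [391.2 274.9] LxW 42.8 17.5 long-axis yaw 0.915
grey [371.2 101.2] 815 z8 c [470.8 317. ] LxW 25.7 24.1 long-axis yaw -1.398
grey [240.8 121.6] 1566 z8 c [395.1 356.9] LxW 55.2 12.7 long-axis yaw -0.589
grey [246.7 262.6] 420 z8 c [334.4 276.9] LxW 37.9 10.2 long-axis yaw 0.608
grey [384.8 263.3] 423 z8 c [416.4 216.2] LxW 38.6 10.5 long-axis yaw 1.261
[309 220]
[ 553   28   57   62 2893] ((658.3428955078125, 252.67135620117188), (54.36335754394531, 83.72249603271484), 64.12450408935547)
[ 295  190   28   63 1574] ((390.7812805175781, 276.05938720703125), (44.788997650146484, 18.761396408081055), 53.604888916015625)
[552 367  29  33 462] ((523.89501953125, -155.74822998046875), (43.901790618896484, 132.82485961914062), 12.326882362365723)
```

Emit:
send_rows(rows=[[[-0.05,-0.3,2,0,0,0.01],[-0.05,-0.3,4,0,0,0.01],[-0.05,-0.3,5.5,0,0,0.01],[-0.05,-0.3,6,0,0,0.01],[-0.05,-0.3,6,0,0,0.01],[-0.05,-0.3,6,0,0,0.01]]], grip=105)

```text
clock: 17.6
eef_pos: [391.1, 277.2, 76.5]
tool_rot: [3.141, -0.001, 0.925]
force: [0.1, -0.4, 0.3]
width: 50.2
gripper_force: 0.0
```

Emit:
send_rows(rows=[[[0,0,0,0,0,0],[0,0,0,0,0,0],[0,0,0,0,0,0],[0,0,0,0,0,0],[0,0,0,0,0,0]]], grip=255)

```text
clock: 18.1
eef_pos: [390.7, 277.7, 76.5]
tool_rot: [3.141, -0.001, 0.926]
force: [-0.5, -1.3, 6.1]
width: 16.5
gripper_force: 58.5
```

```bash
python3 -c "
from fit import *
go(car(-22,37,84),1.742)"
```

```text
row [-19.52, 20.22, -0.75] [0.001, -0.001, -0.816] | at [390.7 277.7  76.5] [ 3.141e+00 -1.000e-03  9.260e-01] F [-0.5 -1.3  6.1] w 16.5 gf 58.5 t 18.1
```

Emit:
send_rows(rows=[[[0,0,-4,0,0,0],[0,0,-8,0,0,0],[-3,3,-10,0,0,-0.12],[-6,6,-10,0,0,-0.24],[-9,9.3,-10,0,0,-0.36],[-12,12.5,-10,0,0,-0.48],[-15,15.5,-10,0,0,-0.6],[-18,18.6,-10,0,0,-0.72],[-19.5,20.2,-10,0,0,-0.816],[-19.5,20.2,-10,0,0,-0.816]]])

```text
clock: 19.1
eef_pos: [434.5, -3.9, 175.4]
tool_rot: [-3.14, 0.002, 1.736]
force: [0.2, 0.7, 0.8]
width: 16.5
gripper_force: 58.8
```

```bash
python3 -c "
from fit import *
go(car(-22,37,84),1.742)"
```

```text
row [0.41, 0.12, 9.14] [-0.001, 0.002, -0.006] | at [434.5  -3.9 175.4] [-3.140e+00  2.000e-03  1.736e+00] F [0.2 0.7 0.8] w 16.5 gf 58.8 t 19.1
```

Emit:
send_rows(rows=[[[0.2,0.1,3,0,0,-0.006],[0.3,0.1,6,0,0,-0.006],[0.3,0.1,8,0,0,-0.006],[0.3,0.1,8.8,0,0,-0.006],[0.3,0.1,9.1,0,0,-0.006],[0.3,0.1,9.1,0,0,-0.006],[0.3,0.1,9.1,0,0,-0.006]]])

```text
clock: 19.8
eef_pos: [435.3, 4.1, 85.2]
tool_rot: [3.14, -0.0, 1.748]
force: [0.2, -0.2, -0.8]
width: 16.3
gripper_force: 59.0
```

Emit:
send_rows(rows=[[[0,0,0,0,0,0],[0,0,0,0,0,0],[0,0,0,0,0,0],[0,0,0,0,0,0],[0,0,0,0,0,0]]], grip=170)

```text
clock: 20.3
eef_pos: [435.0, 3.3, 84.8]
tool_rot: [3.141, -0.0, 1.748]
force: [0.3, -0.1, 0.0]
width: 28.7
gripper_force: 0.0
```

Emit:
send_rows(rows=[[[0,0,-3,0,0,0],[0,0,-6,0,0,0],[0,0,-10,0,0,0],[0,0,-14,0,0,0],[4,0,-14,0,0,0],[8,0,-14,0,0,0],[12,0,-14,0,0,0],[16,0,-14,0,0,0],[20,0,-14,0,0,0],[20,0,-14,0,0,0]]], grip=130)

```text
clock: 21.3
eef_pos: [398.6, 206.7, 225.6]
tool_rot: [3.139, -0.006, 1.757]
force: [0.7, -1.3, 0.6]
width: 41.9
gripper_force: 0.0
```

```bash
python3 -c "
from fit import *
shot('wrist','w9');shot('scene','s9')
blobs('w9')
go([395.5,356.5,110],-0.589+3.1416)
go([395.5,356.5,110],-0.589)
print(ctrl.read_state()['qpos'])"
```

```text
grey [339.7  34.3] 797 z8 c [395.8 356.3] LxW 54.2 13.8 long-axis yaw -0.59
grey [410.   91.9] 377 z8 c [471.7 316.8] LxW 25.3 24.1 long-axis yaw -1.371
grey [256.8 262.1] 449 z8 c [354.6 117.7] LxW 53.9 15.4 long-axis yaw 1.474
grey [374.4 261.9] 444 z8 c [478.4 141. ] LxW 53.7 15.4 long-axis yaw -1.1
row [15.38, 2.41, 11.46] [-0.0, 0.0, -0.802] | at [399.3 200.9 224.7] [-3.141  0.     1.75 ] F [-0.8  0.  -0.9] w 41.8 gf 0.0 t 21.4
row [15.38, 2.41, 11.46] [0.0, 0.001, 2.339] | at [399.3 200.9 224.7] [-3.141  0.     1.75 ] F [-0.8  0.  -0.9] w 41.8 gf 0.0 t 21.4
[ 0.02039469  0.58519893 -0.79868114  2.13031894  0.66757223  0.69398227
 -1.05292358]
```

Emit:
send_rows(rows=[[[4,0.5,2,0,0,-0.14],[8,1,4,0,0,-0.28],[12,2,6,0,0,-0.42],[15.4,2.4,8,0,0,-0.56],[15.4,2.4,10,0,0,-0.7],[15.4,2.4,11.5,0,0,-0.802],[15.4,2.4,11.5,0,0,-0.802],[15.4,2.4,11.5,0,0,-0.802]]], grip=130)

```text
clock: 22.2
eef_pos: [396.9, 354.6, 109.6]
tool_rot: [-3.14, 0.0, 2.545]
force: [0.4, -0.0, 0.3]
width: 41.8
gripper_force: 0.0
```

```bash
python3 -c "
from fit import *
shot('wrist','w10')
blobs('w10');go([395.5,356.5,75.5],-0.589+3.1416)"
```

```text
grey [316. 226.] 1806 z8 c [396.  357.5] LxW 55.8 12.3 long-axis yaw -0.584
grey [256.9 262.2] 419 z8 c [394.1 313.5] LxW 32.3 8.8 long-axis yaw -0.874
grey [374.5 261.7] 409 z8 c [436.1 375.8] LxW 31.9 8.5 long-axis yaw -0.3
grey [192.2 316. ] 44 z8 c [403.  244.4] LxW 13.6 4.5 long-axis yaw -1.066
grey [329.2 330.9] 354 z8 c [465.3 320.4] LxW 23.5 15.4 long-axis yaw 1.193
grey [128.6 365.1] 40 z8 c [416.8 134.6] LxW 11.8 6.6 long-axis yaw 1.242
row [0.21, 0.02, 3.47] [0.0, 0.0, -0.007] | at [397.1 355.2 110.2] [3.141 0.    2.546] F [ 0.6 -0.1 -0.9] w 41.9 gf 0.0 t 22.2
```

Emit:
send_rows(rows=[[[0.2,0.05,1.5,0,0,-0.007],[0.2,0.05,3,0,0,-0.007],[0.2,0.05,3.5,0,0,-0.007],[0.2,0.05,3.5,0,0,-0.007],[0.2,0.05,3.5,0,0,-0.007]]], grip=130)

```text
clock: 22.75
eef_pos: [395.4, 357.8, 75.6]
tool_rot: [3.14, 0.0, 2.556]
force: [0.2, 0.2, -0.2]
width: 42.0
gripper_force: 0.0
```

Emit:
send_rows(rows=[[[0,0,0,0,0,0],[0,0,0,0,0,0],[0,0,0,0,0,0],[0,0,0,0,0,0],[0,0,0,0,0,0]]], grip=255)

```text
clock: 23.25
eef_pos: [395.2, 357.8, 75.4]
tool_rot: [3.141, 0.001, 2.557]
force: [-0.1, -0.7, 5.8]
width: 9.5
gripper_force: 58.7
```

```bash
python3 -c "
from fit import *
go(car(-28,-66,84),1.742)"
```

```text
row [-29.69, -35.53, -0.87] [0.001, 0.0, 0.815] | at [395.2 357.8  75.4] [3.141e+00 1.000e-03 2.557e+00] F [-0.1 -0.7  5.8] w 9.5 gf 58.7 t 23.2
```

Emit:
send_rows(rows=[[[0,0,-3,0,0,0],[0,0,-6,0,0,0],[-2,-2.5,-10,0,0,0.05],[-5,-6,-13,0,0,0.14],[-8,-10,-13,0,0,0.24],[-11,-13.5,-13,0,0,0.34],[-14,-17,-13,0,0,0.44],[-17,-20.5,-13,0,0,0.54],[-20,-24,-13,0,0,0.64],[-23,-27.5,-13,0,0,0.74]]])

```text
clock: 24.25
eef_pos: [434.8, -0.5, 204.9]
tool_rot: [3.141, 0.0, 1.813]
force: [1.1, 0.1, -1.3]
width: 9.5
gripper_force: 59.0
```

```bash
python3 -c "
from fit import *
go(car(-28,-66,84),1.742)"
```

```text
row [-10.17, -1.31, 12.09] [0.001, 0.0, 0.071] | at [434.8  -0.5 204.9] [3.141 0.    1.813] F [ 1.1  0.1 -1.3] w 9.5 gf 59.0 t 24.2
```

Emit:
send_rows(rows=[[[-3,-0.4,0,0,0,0.03],[-6,-0.8,0,0,0,0.07],[-9,-1.2,0,0,0,0.07],[-10.2,-1.3,2,0,0,0.07],[-10.2,-1.3,6,0,0,0.07],[-10.2,-1.3,9,0,0,0.07],[-10.2,-1.3,11,0,0,0.07],[-10.2,-1.3,12,0,0,0.07],[-10.2,-1.3,12,0,0,0.07],[-10.2,-1.3,12,0,0,0.07]]])

```text
clock: 25.25
eef_pos: [447.1, -100.5, 84.6]
tool_rot: [-3.141, -0.0, 1.747]
force: [1.1, -0.8, 0.3]
width: 9.9
gripper_force: 59.0
```

```bash
python3 -c "
from fit import *
shot('wrist','w11');go(car(-28,-66,84),1.742)"
```

```text
row [-0.17, -0.1, 0.07] [0.0, -0.0, 0.005] | at [ 447.3 -100.6   84.7] [ 3.141 -0.     1.747] F [-0.7  0.  -0.6] w 9.3 gf 59.0 t 25.3
```

Emit:
send_rows(rows=[[[-0.15,-0.1,0.1,0,0,0.005],[-0.15,-0.1,0.1,0,0,0.005]]])

```text
clock: 25.5
eef_pos: [446.3, -102.8, 83.8]
tool_rot: [3.142, 0.0, 1.741]
force: [0.2, 0.2, -0.9]
width: 9.8
gripper_force: 59.0
```

Emit:
send_rows(rows=[[[0,0,0,0,0,0],[0,0,0,0,0,0],[0,0,0,0,0,0],[0,0,0,0,0,0],[0,0,0,0,0,0]]], grip=185)

```text
clock: 26.0
eef_pos: [446.4, -102.4, 83.7]
tool_rot: [3.142, -0.0, 1.742]
force: [-0.3, 0.2, 0.0]
width: 23.3
gripper_force: 0.0
```

Emit:
send_rows(rows=[[[0,0,-3,0,0,0],[0,0,-6,0,0,0],[0,0,-10,0,0,0],[0,0,-14,0,0,0],[4,0.8,-14,0,0,0],[8,1.6,-14,0,0,0],[12,2.4,-14,0,0,0],[16,3.2,-14,0,0,0],[20,4,-14,0,0,0],[24,5,-14,0,0,0]]], grip=130)

```text
clock: 27.0
eef_pos: [454.4, 144.0, 223.7]
tool_rot: [-3.141, 0.001, 1.742]
force: [1.5, -0.2, -0.2]
width: 41.8
gripper_force: 0.0
```

Emit:
send_rows(rows=[[[3,0,0,0,0,0],[6,0,0,0,0,0],[8,0,0,0,0,0],[8,0,0,0,0,0],[8,0,0,0,0,0]]], grip=110)

```text
clock: 27.5
eef_pos: [441.0, 221.1, 223.5]
tool_rot: [-3.141, 0.001, 1.743]
force: [0.5, -0.7, -0.7]
width: 48.8
gripper_force: 0.0
```

```bash
python3 -c "
from fit import *
shot('wrist','w12');shot('scene','s12')
blobs('w12')
go([471.5,317,110],1.75)
b=load('w12')['bgr'];a=load('s12')['bgr'][170:280,270:400]
cv2.imwrite('pics/v12.png',np.hstack([cv2.resize(b,(480,300)),cv2.resize(a,(320,300),interpolation=2)]))"
```

```text
grey [364.3  93.2] 381 z8 c [472.1 317.1] LxW 25.2 23.2 long-axis yaw -1.393
grey [248.6 263.2] 451 z8 c [386.8 129.1] LxW 55.4 16.4 long-axis yaw 1.429
grey [382.8 263.2] 436 z8 c [528.2 153.6] LxW 55.1 15.4 long-axis yaw -1.077
row [9.08, 4.61, 11.33] [-0.001, 0.001, -0.01] | at [441.4 219.9 223.4] [-3.141e+00  1.000e-03  1.740e+00] F [ 1.3 -0.   0.3] w 48.3 gf 0.0 t 27.6
```

View pics/v12.png

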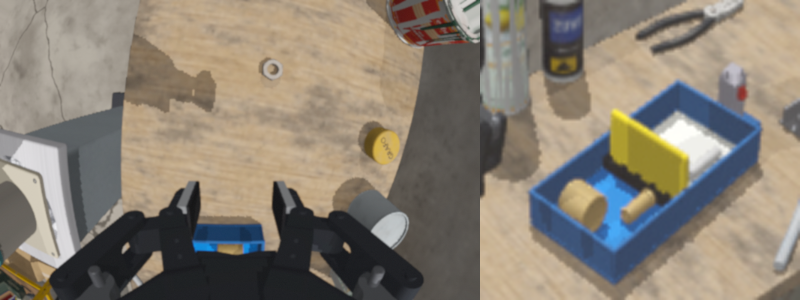

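Emit:
send_rows(rows=[[[4,2,2,0,0,0],[8,4,4,0,0,0],[9.1,4.6,7,0,0,0],[9.1,4.6,10,0,0,0],[9.1,4.6,11.3,0,0,0],[9.1,4.6,11.3,0,0,0],[9.1,4.6,11.3,0,0,0]]], grip=110)

```text
clock: 28.3
eef_pos: [471.6, 318.3, 111.5]
tool_rot: [3.141, -0.0, 1.741]
force: [1.0, 1.4, 0.7]
width: 48.8
gripper_force: 0.0
```

```bash
python3 -c "
from fit import *
shot('wrist','w13')
for o in blobs('w13'):
  if np.hypot(*(o[2].mean(0)-[472,317]))<20:
    W=o[2];im=load('w13');P=W
    for k in range(0,60,5):
      a=np.deg2rad(k);q=P@[np.cos(a),np.sin(a)];print(k,round(np.ptp(q),1),end='; ')
go([471.5,317,75],1.75)"
```

```text
grey [310.9 234.1] 1029 z8 c [471.2 317.8] LxW 28.2 23.2 long-axis yaw -1.401
grey [248.5 263.2] 434 z8 c [434.7 290.5] LxW 33.4 9.2 long-axis yaw 1.421
grey [382.7 263.2] 434 z8 c [520.5 305.2] LxW 33.4 9.4 long-axis yaw -1.079
0 24.4; 5 23.7; 10 23.2; 15 23.6; 20 24.5; 25 25.2; 30 25.8; 35 26.2; 40 26.4; 45 26.5; 50 26.4; 55 26.4; row [-0.16, -0.07, 3.7] [0.002, -0.001, -0.009] | at [471.9 318.7 112. ] [ 3.140e+00 -1.000e-03  1.741e+00] F [-0.6  0.6 -0.4] w 48.8 gf 0.0 t 28.4
```

Flats face along 10° — the yaw already fits. Down and grip.

Emit:
send_rows(rows=[[[-0.1,-0.05,1.5,0,0,0],[-0.1,-0.05,3,0,0,0],[-0.1,-0.05,3.65,0,0,0],[-0.1,-0.05,3.65,0,0,0],[-0.1,-0.05,3.65,0,0,0]]], grip=110)

```text
clock: 28.85
eef_pos: [470.6, 318.0, 74.0]
tool_rot: [-3.141, 0.0, 1.742]
force: [0.1, 0.1, 0.8]
width: 48.7
gripper_force: 0.0
```

Emit:
send_rows(rows=[[[0,0,0,0,0,0],[0,0,0,0,0,0],[0,0,0,0,0,0],[0,0,0,0,0,0],[0,0,0,0,0,0]]], grip=255)

```text
clock: 29.35
eef_pos: [470.9, 318.2, 74.9]
tool_rot: [3.141, -0.0, 1.742]
force: [-0.9, -0.6, 5.8]
width: 22.0
gripper_force: 59.3
```

```bash
python3 -c "
from fit import *
go(car(22,-66,84),1.742)"
```

```text
row [-41.03, -4.56, -0.93] [0.001, -0.0, -0.0] | at [470.9 318.2  74.9] [ 3.141 -0.     1.742] F [-0.9 -0.6  5.8] w 22.0 gf 59.3 t 29.4
```

Emit:
send_rows(rows=[[[0,0,-3,0,0,0],[0,0,-6,0,0,0],[-3,0,-10,0,0,0],[-7,-1,-13,0,0,0],[-11,-1,-13,0,0,0],[-15.5,-2,-13,0,0,0],[-20,-2,-13,0,0,0],[-24.5,-3,-13,0,0,0],[-29,-3,-13,0,0,0],[-33,-4,-13,0,0,0]]])

```text
clock: 30.35
eef_pos: [488.3, -16.5, 204.3]
tool_rot: [3.14, 0.0, 1.74]
force: [0.3, -0.3, -0.6]
width: 21.8
gripper_force: 59.1
```

```bash
python3 -c "
from fit import *
go(car(22,-66,84),1.742)"
```

```text
row [-7.75, -0.59, 12.03] [0.002, 0.0, -0.002] | at [488.3 -16.5 204.3] [3.14 0.   1.74] F [ 0.3 -0.3 -0.6] w 21.8 gf 59.1 t 30.4
```

Emit:
send_rows(rows=[[[-3,-0.2,0,0,0,0],[-6,-0.5,0,0,0,0],[-7.8,-0.55,2,0,0,0],[-7.8,-0.55,5,0,0,0],[-7.8,-0.55,8,0,0,0],[-7.8,-0.55,10.5,0,0,0],[-7.8,-0.55,11.5,0,0,0],[-7.8,-0.55,11.95,0,0,0],[-7.8,-0.55,11.95,0,0,0],[-7.8,-0.55,11.95,0,0,0]]])

```text
clock: 31.35
eef_pos: [496.0, -91.9, 85.6]
tool_rot: [3.14, 0.0, 1.742]
force: [-0.2, 0.3, 0.6]
width: 21.9
gripper_force: 59.1
```

Emit:
send_rows(rows=[[[0,0,0,0,0,0],[0,0,0,0,0,0],[0,0,0,0,0,0],[0,0,0,0,0,0],[0,0,0,0,0,0]]], grip=160)

```text
clock: 31.85
eef_pos: [495.4, -92.0, 84.8]
tool_rot: [3.141, 0.0, 1.742]
force: [-0.1, 0.0, -0.6]
width: 31.8
gripper_force: 0.0
```

Emit:
send_rows(rows=[[[0,0,-3,0,0,0],[0,0,-6,0,0,0],[0,0,-10,0,0,0],[0,0,-14,0,0,0],[0,0,-18,0,0,0],[-3,0,-20,0,0,0],[-6,0,-20,0,0,0],[-9,0,-20,0,0,0],[-12,0,-20,0,0,0],[-12,0,-20,0,0,0]]], grip=130)

```text
clock: 32.85
eef_pos: [515.4, -215.4, 283.9]
tool_rot: [-3.141, 0.002, 1.734]
force: [-0.8, 0.2, 0.1]
width: 41.7
gripper_force: 0.0
```

```bash
python3 -c "
from fit import *
im=shot('wrist','w14');shot('scene','s14')
b=load('w14')['bgr'];a=load('s14')['bgr'][130:280,270:470]
cv2.imwrite('pics/v14.png',np.hstack([cv2.resize(b,(480,300)),cv2.resize(a,(320,300),interpolation=2)]))
go([476,-405,250],1.275)
go([476,-405,250],1.275-3.1416)
print(ctrl.read_state()['qpos'])"
```

```text
row [-18.51, -7.16, 3.43] [-0.001, -0.001, 0.465] | at [ 515.4 -210.5  284.4] [-3.141e+00 -1.000e-03  1.740e+00] F [1.1 0.6 0.3] w 42.4 gf 0.0 t 33.0
row [-18.51, -7.16, 3.43] [0.001, -0.001, -2.676] | at [ 515.4 -210.5  284.4] [-3.141e+00 -1.000e-03  1.740e+00] F [1.1 0.6 0.3] w 42.4 gf 0.0 t 33.0
[ 0.89224089  0.66051437 -0.89371981  1.78728651  0.60586361  0.99470908
 -0.07593323]
```

View pics/v14.png

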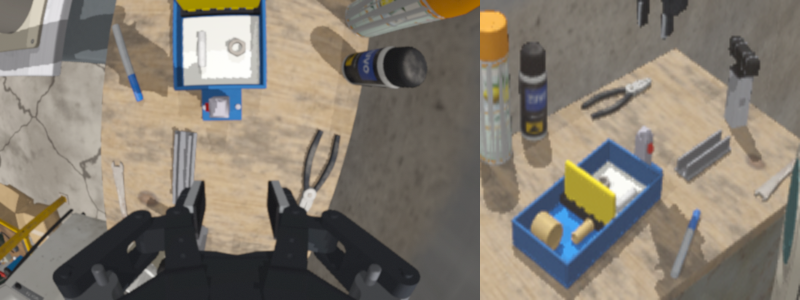

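```bash
python3 -c "
from fit import *
go([430,-385,300],-0.296)
im=load('s14')
for y,l in((-.296,'-x'),(-.296+np.pi/2,'-y'),(-.296-np.pi/2,'+y'),(-.296+np.pi,'+x')):
  print(l,proj(im,[476-16.5*np.cos(y),-405-16.5*np.sin(y),44.5]).round(1))
cv2.imwrite('pics/v15.png',cv2.resize(im['bgr'][140:205,405:465],(480,520),interpolation=cv2.INTER_CUBIC))
"
```

```text
row [-15.76, -11.36, -1.57] [-0.001, -0.0, 2.036] | at [ 515.4 -210.5  284.4] [-3.141e+00 -1.000e-03  1.740e+00] F [1.1 0.6 0.3] w 42.4 gf 0.0 t 33.0
-x [[431.6 180.9]]
-y [[433.5 177.1]]
+y [[424.2 179.1]]
+x [[426.1 175.3]]
```

View pics/v15.png

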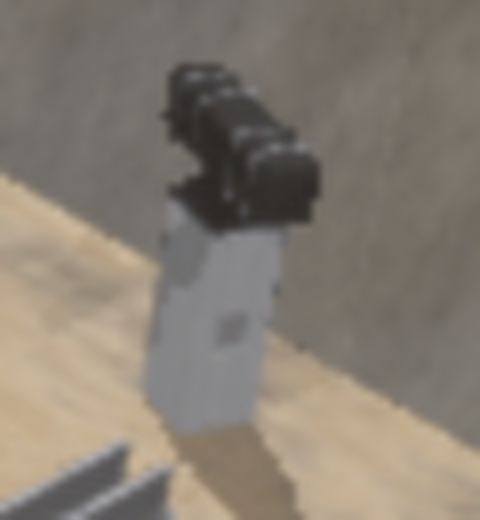

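Emit:
send_rows(rows=[[[-2,-1.5,-1,0,0,0.14],[-4,-3,-1.6,0,0,0.28],[-6,-4.5,-1.6,0,0,0.42],[-8,-6,-1.6,0,0,0.56],[-10,-7.5,-1.6,0,0,0.7],[-12,-9,-1.6,0,0,0.84],[-14,-10,-1.6,0,0,0.98],[-15.8,-11.4,-1.6,0,0,1.12],[-15.8,-11.4,-1.6,0,0,1.26],[-15.8,-11.4,-1.6,0,0,1.4]]], grip=0)

```text
clock: 33.95
eef_pos: [430.3, -384.3, 300.6]
tool_rot: [-3.141, -0.0, 0.337]
force: [-0.7, 0.4, 0.4]
width: 85.3
gripper_force: 0.0
```

Emit:
send_rows(rows=[[[0,0,0,0,0,0.14],[0,0,0,0,0,0.28],[0,0,0,0,0,0.42],[0,0,0,0,0,0.56],[0,0,0,0,0,0.636],[0,0,0,0,0,0.636],[0,0,0,0,0,0.636],[0,0,0,0,0,0.636]]])

```text
clock: 34.75
eef_pos: [430.5, -384.6, 300.7]
tool_rot: [-3.141, 0.0, -0.292]
force: [-0.5, 0.3, -0.3]
width: 85.4
gripper_force: 0.0
```

```bash
python3 -c "
from fit import *
im=shot('wrist','w16');go([476,-405,174],-0.296)
P=proj(im,[[476,-405,134]])[0];print(P.round())
g=im['bgr'].max(2);m=(g<75).astype(np.uint8);m[int(P[1])+90:]=0
n,l,st,c=cv2.connectedComponentsWithStats(m)
for i in range(1,n):
  if st[i,4]>150:
    ys,xs=np.where(l==i);W=plane(im,np.c_[xs,ys],125)[:,:2];print(st[i],c[i].round(),cv2.minAreaRect(W.astype(np.float32)))
cv2.imwrite('pics/v16.png',im['bgr'])"
```

```text
row [4.94, 0.62, 12.67] [-0.0, -0.0, 0.003] | at [ 430.4 -384.8  300.7] [-3.141 -0.    -0.293] F [ 0.1 -0.2  0.1] w 85.5 gf 0.0 t 34.8
[325. 142.]
[ 420    0  135   28 1091] [495.  11.] ((555.3761596679688, -588.9270629882812), (18.14676284790039, 162.10426330566406), 0.04506552591919899)
[355  13  58  20 472] [381.  22.] ((558.4688110351562, -480.1187744140625), (13.166038513183594, 47.5269775390625), 2.015789747238159)
[124  19  63  25 250] [150.  29.] ((620.6671142578125, -295.460205078125), (63.63340377807617, 10.173219680786133), 83.10757446289062)
[128  29  68  36 287] [167.  46.] ((596.8699951171875, -297.0360412597656), (10.770233154296875, 69.21180725097656), 0.6309669613838196)
[  0  49  22  40 769] [ 9. 68.] ((689.5747680664062, -87.06902313232422), (59.12594223022461, 48.65592956542969), 61.9504508972168)
[ 27  50  50  16 373] [52. 59.] ((658.380859375, -164.61843872070312), (93.94296264648438, 11.368581771850586), 56.00674819946289)
[ 20  66  57  24 841] [52. 77.] ((640.375, -153.94271850585938), (99.38694763183594, 25.790987014770508), 62.53474426269531)
[324  88  30  15 376] [339.  95.] ((508.18780517578125, -426.19842529296875), (22.760963439941406, 11.153579711914062), 74.23915100097656)
[ 314  106   39   51 1606] [334. 133.] ((481.674560546875, -414.42364501953125), (29.820402145385742, 39.88362121582031), 69.38687133789062)
[ 62 160  43  72 475] [ 84. 200.] ((493.8053894042969, -170.0708465576172), (55.64455795288086, 79.135986328125), 9.894402503967285)
[319 160  30  15 381] [333. 167.] ((453.8384704589844, -406.0270080566406), (23.339582443237305, 11.197396278381348), 67.17057800292969)
[318 178  29  13 316] [332. 184.] ((440.7875061035156, -401.2785339355469), (22.865100860595703, 10.037429809570312), 73.3246841430664)
```

View pics/v16.png

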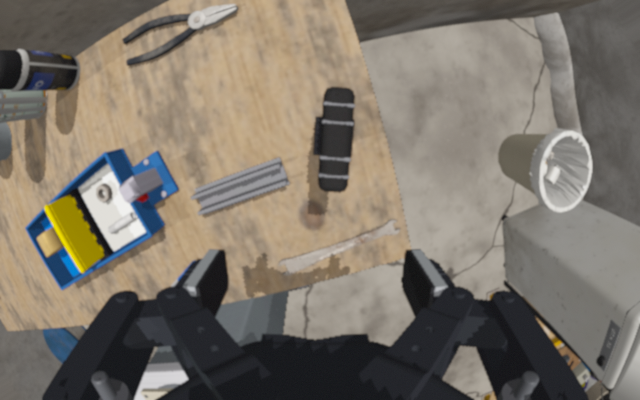

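```bash
python3 -c "
from fit import *
im=load('w16')
for z in(120,134):
  P=plane(im,[(339,87.5),(333.3,191.5),(336.2,139.5)],z);d=P[0]-P[1];print(z,P.round(1).tolist(),np.linalg.norm(d),np.arctan2(d[1],d[0]))
print(im['E'][:3,3].round())
g=im['bgr'].max(2)
for r in (93,98,165,170,181,186):
  x=np.where(g[r,300:375]<80)[0]+300;P=plane(im,[(x.min()-.5,r),(x.max()+.5,r)],128);print(r,x.min(),x.max(),P.mean(0).round(1),np.linalg.norm(P[0]-P[1]).round(1))
"
```

```text
120 [[514.1, -428.7, 120.0], [433.1, -400.5, 120.0], [474.2, -414.7, 120.0]] 85.77678447698844 -0.33583268521993187
134 [[513.3, -427.4, 134.0], [436.9, -400.7, 134.0], [475.7, -414.1, 134.0]] 80.97878448311322 -0.33583268521993137
[ 500. -404.  370.]
93 326 352 [ 509.5 -426.8  128. ] 20.9
98 324 353 [ 505.9 -425.3  128. ] 23.2
165 319 347 [ 456.2 -406.4  128. ] 23.1
170 319 347 [ 452.3 -405.3  128. ] 23.1
181 319 346 [ 443.8 -402.4  128. ] 22.5
186 319 345 [ 440.  -400.9  128. ] 21.8
```

```bash
python3 -c "
from fit import *
go([475,-414.2,176],-0.345)"
```

```text
row [5.11, 1.53, 12.47] [-0.0, -0.0, 0.052] | at [ 430.4 -384.8  300.7] [-3.141 -0.    -0.293] F [ 0.1 -0.2  0.1] w 85.5 gf 0.0 t 34.8
```

Emit:
send_rows(rows=[[[2.5,0.8,0,0,0,0.02],[5.1,1.5,0,0,0,0.05],[5.1,1.5,3,0,0,0.05],[5.1,1.5,6,0,0,0.05],[5.1,1.5,9,0,0,0.05],[5.1,1.5,11.5,0,0,0.05],[5.1,1.5,12.5,0,0,0.05],[5.1,1.5,12.5,0,0,0.05],[5.1,1.5,12.5,0,0,0.05]]])

```text
clock: 35.7
eef_pos: [475.3, -414.8, 176.7]
tool_rot: [3.141, -0.002, -0.344]
force: [0.4, -0.1, 0.8]
width: 85.6
gripper_force: 0.0
```

Emit:
send_rows(rows=[[[0,0,0,0,0,0],[0,0,0,0,0,0],[0,0,0,0,0,0],[0,0,0,0,0,0],[0,0,0,0,0,0],[0,0,0,0,0,0],[0,0,0,0,0,0]]], grip=255)

```text
clock: 36.4
eef_pos: [475.0, -414.7, 176.3]
tool_rot: [3.141, -0.001, -0.344]
force: [-1.0, -0.9, 5.1]
width: 23.3
gripper_force: 59.3
```

```bash
python3 -c "
from fit import *
im=shot('wrist','w17');shot('scene','s17')
go(car(0,-148,275),.171)"
```

```text
row [-6.73, -22.68, -9.89] [0.001, -0.001, -0.515] | at [ 474.9 -414.8  176.3] [ 3.141e+00 -1.000e-03 -3.440e-01] F [-1.5 -0.8  5.3] w 23.4 gf 59.3 t 36.5
```

Emit:
send_rows(rows=[[[0,0,-3,0,0,0],[0,0,-6,0,0,0],[0,0,-10,0,0,0],[0,0,-13,0,0,0],[-1.5,-4,-13,0,0,-0.1],[-3,-8,-13,0,0,-0.2],[-4,-12,-13,0,0,-0.3],[-4,-12,-13,0,0,-0.4],[-4,-12,-13,0,0,-0.515],[-4,-12,-13,0,0,-0.515]]])

```text
clock: 37.5
eef_pos: [477.2, -287.5, 305.0]
tool_rot: [-3.14, 0.001, 0.172]
force: [-0.2, -0.1, -2.0]
width: 23.7
gripper_force: 59.6
```

```bash
python3 -c "
from fit import *
shot('wrist','w18')
go(car(0,-148,275),.171)
for n in('w1','w2','w3','w14','w16','w18'):
  im=load(n);p=proj(im,np.array([car(0,-148,76)]))[0];
  if not(0<p[0]<640 and 0<p[1]<400): print(n,'off',p);continue
  q=proj(im,np.array([car(sx*7.5,-148+sy*7.5,76) for sx,sy in((1,1),(1,-1),(-1,-1),(-1,1))])).round(1).tolist()
  print(n,p.round(1),q)
im=load('w14');p=proj(im,np.array([car(0,-148,76)]))[0].astype(int);g=cv2.cvtColor(im['bgr'],cv2.COLOR_BGR2GRAY)
print('x0',p[0]-24,'y0',p[1]-22)
for r in range(p[1]-22,p[1]+24,1): print(r,' '.join('%3d'%v for v in g[r,p[0]-24:p[0]+26:1]))
"
```

```text
row [2.92, -10.6, 3.01] [-0.001, 0.001, -0.003] | at [ 477.1 -287.9  305. ] [-3.14e+00  1.00e-03  1.68e-01] F [ 0.1 -0.2 -2.4] w 23.1 gf 59.6 t 37.5
w1 [289.6 125.4] [[281.9, 117.4], [297.7, 117.7], [297.4, 133.4], [281.6, 133.1]]
w2 [377.5  57.6] [[385.5, 47.3], [388.7, 66.2], [369.4, 68.2], [366.2, 49.1]]
w3 [375.3 156.1] [[365.5, 145.9], [385.5, 146.2], [384.8, 166.2], [365.0, 166.1]]
w14 [289.7 145.8] [[297.9, 137.4], [298.2, 153.9], [281.6, 154.2], [281.2, 137.7]]
w16 [125.5 192.4] [[118.3, 189.6], [126.6, 183.6], [132.9, 195.2], [124.5, 201.0]]
w18 [210.6 158.4] [[203.3, 151.3], [217.2, 150.8], [218.0, 165.5], [204.3, 165.8]]
x0 265 y0 123
123 110 110 106  95  79  70  67  65  66  66  67  67  67  66  67  67  67  68  67  66  67  66  67  66  67  68  67  67  67  67  67  70  77  83  89  96 103 108 108 108 107 108 108 107 106 106 106 106 106 106
124 109 109 107  94  79  69  65  66  66  67  66  66  67  66  68  66  67  67  66  66  67  67  66  66  65  67  66  68  66  66  67  67  70  71  76  86  98 106 108 107 108 107 107 107 106 107 106 107 106 107
125 107 107 105  93  78  69  67  67  6
[... 8237 characters left out ...]
 169 167 167 165 165 166 167 167 166 165 164 167 166 162 159 156 157 160 164 166 168 171
166 182 182 183 183 182 181 181 181 181 182 182 183 183 183 182 179 175 173 172 172 172 171 171 171 172 172 171 171 170 169 168 167 167 167 168 168 166 166 166 170 170 167 163 159 158 160 163 167 170 173
167 183 184 183 182 181 180 181 182 182 182 183 184 184 185 184 181 176 173 173 173 171 171 170 170 170 171 170 170 170 169 167 168 168 168 169 168 167 166 167 171 173 170 165 162 159 160 164 167 170 174
168 183 182 181 181 180 180 180 181 181 182 182 182 183 185 185 181 176 174 174 174 171 171 169 170 170 170 170 169 169 168 168 168 169 169 169 169 168 166 168 172 174 172 169 164 161 162 165 167 172 175
```

```bash
python3 - <<'E'
from fit import *
for n in('w1','w2','w3','w4','w5','w14','w16','w18'):
  im=load(n);p=proj(im,np.array([car(0,-148,76)]))[0]
  if not(20<p[0]<620 and 20<p[1]<380): print(n,'off');continue
  x,y=p.astype(int);b=im['bgr'][y-20:y+21,x-20:x+21];h=cv2.cvtColor(b,cv2.COLOR_BGR2HSV);g=b.max(2)
  out=[]
  for t in(170,190,205):
    m=((g>t)&(h[:,:,1]<60)).astype(np.uint8);k,l,st,c=cv2.connectedComponentsWithStats(m)
    d=[(st[i,4],(c[i]+[x-20,y-20]).round(1).tolist(),st[i,2:4].tolist()) for i in range(1,k) if st[i,4]>30];d=sorted(d,key=lambda q:np.hypot(*(np.array(q[1])-p)))
    if d:
      W=plane(im,d[0][1],76)[0];W=W-np.array(car(0,-148,76));out.append((t,d[0],np.round(W[:2],1).tolist()))
  r=cv2.inRange(h,(0,130,90),(8,255,255))|cv2.inRange(h,(172,130,90),(180,255,255));k,l,st,c=cv2.connectedComponentsWithStats(r)
  rd=[((c[i]+[x-20,y-20]).round(1).tolist(),int(st[i,4])) for i in range(1,k) if st[i,4]>4]
  print(n,p.round(1),out,'red',rd,'pred',proj(im,np.array([car(-17,-148,54)])).round(1).tolist())
E
```

```text
w1 [289.6 125.4] [(170, (np.int32(410), [290.1, 124.3], [25, 24]), [1.1, -0.2]), (190, (np.int32(297), [289.9, 124.4], [23, 22]), [1.0, -0.1])] red [([291.5, 139.5], 38)] pred [[291.1, 141.0]]
w2 [377.5  57.6] [(170, (np.int32(634), [376.9, 57.8], [35, 28]), [-0.5, -0.2]), (190, (np.int32(480), [377.5, 57.7], [33, 27]), [-0.0, -0.1]), (205, (np.int32(44), [373.8, 58.3], [6, 17]), [-2.9, -0.7])] red [([357.8, 64.4], 34)] pred [[352.0, 64.3]]
w3 [375.3 156.1] [(170, (np.int32(662), [373.5, 153.9], [32, 31]), [1.4, 1.6]), (190, (np.int32(320), [373.2, 151.3], [30, 29]), [3.2, 2.2])] red [([367.2, 170.8], 32)] pred [[369.5, 172.9]]
w4 [535.  240.8] [(170, (np.int32(347), [534.1, 238.6], [21, 25]), [1.4, 1.6])] red [] pred [[512.9, 250.5]]
w5 [550.6 258.7] [(170, (np.int32(180), [549.2, 257.6], [20, 20]), [-0.4, 3.9]), (190, (np.int32(79), [550.7, 257.9], [12, 13]), [0.8, 0.8])] red [([533.0, 259.9], 18)] pred [[534.9, 262.5]]
w14 [289.7 145.8] [(170, (np.int32(347), [294.7, 146.5], [21, 23]), [4.5, 0.1]), (190, (np.int32(277), [294.6, 146.6], [20, 21]), [4.5, -0.0]), (205, (np.int32(208), [294.3, 146.3], [18, 19]), [4.2, 0.2])] red [([275.9, 142.1], 31)] pred [[274.1, 143.7]]
w16 [125.5 192.4] [(170, (np.int32(850), [118.9, 195.0], [30, 41]), [0.1, 10.8]), (190, (np.int32(775), [118.4, 195.4], [30, 41]), [-0.1, 11.7]), (205, (np.int32(684), [117.7, 196.2], [29, 41]), [-0.6, 13.2])] red [([142.0, 197.8], 44)] pred [[142.0, 199.9]]
w18 [210.6 158.4] [(170, (np.int32(353), [212.6, 155.7], [22, 23]), [3.0, -1.8]), (190, (np.int32(271), [212.0, 156.3], [20, 22]), [2.3, -1.2]), (205, (np.int32(180), [211.1, 157.3], [13, 15]), [1.2, -0.4])] red [([218.7, 169.5], 19)] pred [[218.1, 170.7]]
```

```bash
python3 - <<'E'
from fit import *
im=load('w18');M=np.array(ctrl.get_image("wrist")["mount"]);T=im["E"]@np.linalg.inv(M)
f=lambda p:proj(im,(T@np.r_[p,1])[:3])[0].round(1).tolist()
for x in(40,42,44): print(x,"top",f([x,0,42]),"low",f([x,0,70]),"sides",f([x,-12,56]),f([x,12,56]))
print("tube foot +x edge",f([16.5,0,176]),"foot corner", f([16.5,16.5,176]),f([16.5,-16.5,176]))
g=im["bgr"].max(2)
for c in(300,308,315,322,330): print(c,[int(v) for v in g[150:216:3,c]])
for r in (190,200,210,220): print(r,[int(v) for v in g[r,280:352:3]])
E
```

```text
40 top [315.6, 200.8] low [315.4, 183.7] sides [286.9, 191.4] [344.0, 191.4]
42 top [315.6, 195.6] low [315.4, 179.5] sides [286.8, 186.8] [344.1, 186.7]
44 top [315.6, 190.4] low [315.4, 175.2] sides [286.7, 182.1] [344.3, 182.1]
tube foot +x edge [315.0, 182.1] foot corner [335.3, 182.1] [294.8, 182.1]
300 [203, 201, 194, 198, 203, 199, 200, 202, 203, 202, 199, 106, 34, 36, 40, 48, 55, 56, 57, 59, 58, 61]
308 [184, 189, 195, 194, 196, 193, 186, 193, 199, 200, 200, 81, 34, 37, 40, 48, 54, 55, 57, 59, 59, 59]
315 [197, 193, 195, 200, 200, 201, 202, 203, 202, 199, 197, 79, 33, 35, 40, 47, 53, 56, 56, 57, 59, 59]
322 [197, 197, 200, 199, 200, 199, 201, 199, 194, 193, 189, 74, 32, 35, 38, 49, 55, 56, 58, 59, 58, 57]
330 [195, 195, 194, 197, 197, 198, 200, 198, 193, 189, 190, 108, 31, 35, 40, 48, 54, 45, 49, 48, 56, 59]
190 [142, 134, 126, 107, 37, 33, 36, 37, 36, 36, 38, 36, 37, 37, 35, 35, 34, 32, 32, 35, 127, 160, 164, 174]
200 [120, 121, 107, 43, 49, 51, 55, 55, 52, 52, 54, 55, 53, 54, 56, 56, 52, 52, 54, 51, 47, 108, 161, 162]
210 [108, 109, 61, 46, 49, 54, 56, 61, 61, 59, 58, 58, 58, 58, 58, 60, 55, 57, 56, 53, 50, 52, 137, 153]
220 [121, 95, 45, 48, 54, 56, 58, 59, 58, 58, 58, 60, 60, 61, 60, 58, 55, 57, 55, 52, 50, 48, 100, 147]
```

```bash
python3 -c "
from fit import *
go([489.6,-178,265],.171)"
```

```text
row [3.07, -10.64, 4.02] [-0.001, 0.001, -0.003] | at [ 477.2 -288.1  305.1] [-3.141e+00  1.000e-03  1.680e-01] F [-0.2  0.6 -2.9] w 23.4 gf 59.6 t 37.6
```

Emit:
send_rows(rows=[[[1,-3,0,0,0,-0.003],[2,-6,0,0,0,-0.003],[3,-9,0,0,0,-0.003],[3.05,-10.6,1,0,0,-0.003],[3.05,-10.6,2.5,0,0,-0.003],[3.05,-10.6,3.8,0,0,-0.003],[3.05,-10.6,4,0,0,-0.003],[3.05,-10.6,4,0,0,-0.003],[3.05,-10.6,4,0,0,-0.003]]])

```text
clock: 38.5
eef_pos: [489.9, -178.8, 266.0]
tool_rot: [3.141, -0.001, 0.172]
force: [-0.7, -1.1, -2.2]
width: 23.2
gripper_force: 59.8
```

```bash
python3 -c "
from fit import *
for k in range(3): go([489.6,-178,250],.171)"
```

```text
row [-0.02, -0.09, 1.6] [0.0, -0.001, 0.001] | at [ 489.9 -178.8  266. ] [ 3.141e+00 -1.000e-03  1.720e-01] F [-0.7 -1.1 -2.2] w 23.2 gf 59.8 t 38.5
row [-0.02, -0.09, 1.6] [0.0, -0.001, 0.001] | at [ 489.9 -178.8  266. ] [ 3.141e+00 -1.000e-03  1.720e-01] F [-0.7 -1.1 -2.2] w 23.2 gf 59.8 t 38.5
row [-0.02, -0.09, 1.6] [0.0, -0.001, 0.001] | at [ 489.9 -178.8  266. ] [ 3.141e+00 -1.000e-03  1.720e-01] F [-0.7 -1.1 -2.2] w 23.2 gf 59.8 t 38.5
```

Emit:
send_rows(rows=[[[0,-0.06,0.5,0,0,0],[0,-0.06,1,0,0,0],[0,-0.06,1.5,0,0,0],[0,-0.06,1.5,0,0,0]]])

```text
clock: 38.9
eef_pos: [489.0, -177.7, 249.9]
tool_rot: [-3.141, 0.001, 0.174]
force: [-0.4, 0.3, -2.4]
width: 23.1
gripper_force: 59.8
```

Emit:
send_rows(rows=[[[0,0,0.3,0,0,0],[0,0,0.6,0,0,0],[0,0,0.8,0,0,0],[0,0,0.8,0,0,0]]])

```text
clock: 39.3
eef_pos: [489.4, -177.7, 242.4]
tool_rot: [-3.141, 0.0, 0.174]
force: [0.2, -0.5, -2.3]
width: 23.0
gripper_force: 59.8
```

Emit:
send_rows(rows=[[[0,0,0.2,0,0,0],[0,0,0.4,0,0,0],[0,0,0.5,0,0,0],[0,0,0.5,0,0,0]]])

```text
clock: 39.7
eef_pos: [489.4, -177.7, 237.5]
tool_rot: [-3.141, 0.0, 0.174]
force: [0.4, 0.4, -1.5]
width: 23.1
gripper_force: 59.8
```

Emit:
send_rows(rows=[[[0,0,0.3,0,0,0],[0,0,0.6,0,0,0],[0,0,1.0,0,0,0],[0,0,1.0,0,0,0]]])

```text
clock: 40.1
eef_pos: [488.2, -177.9, 226.9]
tool_rot: [-3.141, 0.003, 0.173]
force: [-2.4, -0.3, -1.6]
width: 23.3
gripper_force: 59.9
```

Emit:
send_rows(rows=[[[0,0,0.4,0,0,0],[0,0,0.8,0,0,0],[0,0,1.2,0,0,0],[0,0,1.5,0,0,0],[0,0,1.5,0,0,0]]])

```text
clock: 40.6
eef_pos: [488.8, -177.7, 211.9]
tool_rot: [-3.141, 0.002, 0.174]
force: [-4.5, -0.9, -4.1]
width: 23.1
gripper_force: 59.8
```

Emit:
send_rows(rows=[[[0,0,0.4,0,0,0],[0,0,0.8,0,0,0],[0,0,1.2,0,0,0],[0,0,1.5,0,0,0],[0,0,1.5,0,0,0]]])

```text
clock: 41.1
eef_pos: [489.2, -177.7, 197.1]
tool_rot: [-3.141, 0.001, 0.174]
force: [-4.4, -1.2, -3.5]
width: 23.0
gripper_force: 59.6
```

Emit:
send_rows(rows=[[[0,0,0.4,0,0,0],[0,0,0.7,0,0,0],[0,0,1.0,0,0,0],[0,0,1.1,0,0,0],[0,0,1.1,0,0,0]]])

```text
clock: 41.6
eef_pos: [490.0, -177.6, 186.6]
tool_rot: [-3.142, -0.001, 0.174]
force: [-1.6, -1.3, -5.1]
width: 23.2
gripper_force: 59.5
```

Lateral button force has dropped (button entering the hole); press the last few mm.

Emit:
send_rows(rows=[[[0,0,0.1,0,0,0],[0,0,0.2,0,0,0],[0,0,0.25,0,0,0],[0,0,0.3,0,0,0],[0,0,0.3,0,0,0]]])

```text
clock: 42.1
eef_pos: [490.0, -177.7, 184.3]
tool_rot: [3.141, -0.001, 0.174]
force: [-3.7, -0.1, 3.7]
width: 23.3
gripper_force: 60.8
```

Emit:
send_rows(rows=[[[0,0,0.05,0,0,0],[0,0,0.1,0,0,0],[0,0,0.1,0,0,0],[0,0,0.1,0,0,0]]])

```text
clock: 42.5
eef_pos: [490.0, -177.7, 184.2]
tool_rot: [3.14, -0.001, 0.174]
force: [-5.5, 0.0, 13.7]
width: 23.4
gripper_force: 62.2
```

Emit:
send_rows(rows=[[[0,0,-0.1,0,0,0],[0,0,-0.1,0,0,0],[0,0,-0.1,0,0,0],[0,0,-0.1,0,0,0],[0,0,-0.1,0,0,0]]], grip=0)

```text
clock: 43.0
eef_pos: [489.8, -177.7, 183.6]
tool_rot: [-3.141, -0.001, 0.174]
force: [0.5, -0.5, 0.0]
width: 85.2
gripper_force: 0.0
```

Emit:
send_rows(rows=[[[0,0,-3,0,0,0],[0,0,-7,0,0,0],[0,0,-11,0,0,0],[-3,2,-14,0,0,0],[-6,4,-14,0,0,0],[-9,6,-14,0,0,0],[-9,6,-14,0,0,0],[-9,6,-14,0,0,0]]])

```text
clock: 43.8
eef_pos: [410.8, -253.0, 323.8]
tool_rot: [3.141, -0.0, 0.171]
force: [0.8, 0.1, 0.0]
width: 85.9
gripper_force: 0.0
```

```bash
python3 - <<'E'
from fit import *
shot('scene','s20');shot('side','d20');shot('wrist','w20')
o=load('s17')
for n in('s17','s20','d20','w20'):
  im=load(n);h=cv2.cvtColor(im['bgr'],cv2.COLOR_BGR2HSV);r=cv2.inRange(h,(0,120,70),(8,255,255))|cv2.inRange(h,(172,120,70),(180,255,255))
  q=proj(im,[[489.6-19*np.cos(.171),-178-19*np.sin(.171),53]])[0]
  k,l,st,c=cv2.connectedComponentsWithStats(r);print(n,'nose pred',q.round(1),[(c[i].round(1).tolist(),int(st[i,4])) for i in range(1,k) if np.hypot(*(c[i]-q))<15])
  if n=='s20':
    hole=proj(im,[[489.6-16.5*np.cos(.171),-178-16.5*np.sin(.171),52.5]])[0];print('hole',hole.round(1),'grip top pred',proj(im,[[489.6,-178,142]]).round(1))
    x,y=q.astype(int);print(im['bgr'][y-6:y+7:2,x-6:x+7:2,::-1].tolist())
# bystanders moved?
a=load('scene1')['bgr'].astype(int);b=load('s20')['bgr'].astype(int);d=(np.abs(a-b).max(2)>40)
for nm,P in(('fluxtin',(242,217)),('chalk',(211,242)),('pliers',(355,180))):
  x,y=P;print(nm,d[y-18:y+18,x-18:x+18].sum())
E
```

```text
s17 nose pred [377.2 202.4] [([376.0, 203.7], 13)]
s20 nose pred [377.2 202.4] [([376.4, 203.8], 9)]
hole [376.5 202.2] grip top pred [[374.2 173.8]]
[[[147, 146, 148], [143, 143, 145], [126, 126, 128], [127, 126, 127], [128, 127, 128], [177, 161, 143], [182, 165, 142]], [[146, 145, 148], [139, 139, 141], [126, 126, 127], [127, 126, 128], [132, 129, 129], [168, 155, 138], [172, 158, 140]], [[145, 145, 147], [138, 138, 141], [126, 126, 127], [128, 122, 124], [133, 129, 129], [178, 162, 142], [174, 157, 139]], [[145, 145, 146], [136, 135, 138], [132, 96, 96], [141, 69, 66], [133, 129, 128], [169, 155, 136], [169, 153, 133]], [[146, 146, 147], [135, 135, 137], [131, 81, 79], [139, 56, 51], [147, 135, 129], [172, 157, 140], [153, 140, 123]], [[146, 144, 147], [136, 134, 136], [128, 90, 89], [130, 91, 90], [144, 137, 131], [164, 149, 129], [152, 139, 122]], [[145, 145, 147], [131, 130, 133], [127, 127, 128], [127, 127, 128], [156, 145, 133], [177, 160, 138], [161, 146, 128]]]
d20 nose pred [338.5 180.6] []
w20 nose pred [261.1 115.8] [([263.9, 114.8], 11)]
fluxtin 0
chalk 0
pliers 177
```

```bash
python3 - <<'E'
from fit import *
a=load('scene1')['bgr'].astype(int)
for n in('s12','s17','s20'):
  print(n,(np.abs(a-load(n)['bgr'])[162:198,335:379].max(2)>40).sum())
d=(np.abs(a-load('s20')['bgr'])[162:198,335:379].max(2)>40);ys,xs=np.where(d);print(xs.min()+335,xs.max()+335,ys.min()+162,ys.max()+162)
E
```

```text
s12 0
s17 0
s20 314
361 378 170 197
```

```bash
python3 -c "
from cell import ctrl
print(ctrl.finish_job())"
```

```text
the job is handed in; nothing more can be done
None
```

The carrier is made up and handed in at about 44 s: the divider is home, the brass cap and ferrule are on the blue mat, the spacer tube and nut are on the white mat (no bush or sleeve was there), the handle is fully down with the red button visible at its hole, and the tins and pliers are undisturbed.

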